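Clamp a circuit board into the bench test fixture

ROBOT

A 7-joint arm with a two-finger parallel gripper is mounted at the origin on the work surface. World frame = base frame: x ahead of the robot, y to its left, z up, the work surface at z = 0. Lengths are in m, angles in degrees, forces in N, time in s.
With the tool pointing down it reaches from about 0.4 to 0.925 m from the base axis. Payload 4.1 kg.
Tool frame: the origin (TCP) lies at the very end of the fingers, on their centre line; the grasp point (between the pads) lies manip.grasp_offset behind it (manip.grasp_offset is the distance from the TCP to the grasp point, in m); z points along the fingers, x is the direction in which the jaws open and shut, and the axes are right-handed (so a half turn about z gives the same grasp; the last joint's range is limited). The gripper opens to 85 mm and grips with 20 to 120 N. Pads are 22 mm wide; open, the fingers measure 114 mm over their backs; the gripper's body (76 mm by 85 mm) begins 54 mm behind the grasp point. The pads swing forward as they close: fully open they stand 13 mm farther back than shut.
Start: joints at [61.593, 22.827, 2.584, 88.041, -1.071, 69.15, -2.905], TCP at [0.251, -0.6, 0.231] pointing down, gripper open.
Joint ranges: [-161.44, 161.44], [-28.35, 127.94], [-78.24, 83.42], [0, 140.83], [-78.03, 258.03], [13.02, 114.36], [-168.23, 168.23]. Speed limits (degrees/s): [147.25, 147.25, 180, 180, 180, 180, 180].

INTERFACE

Orientations are given as a 3x3 rotation matrix whose columns are the frame's x, y, z axes.
In Python, from cell import manip gives the robot as it stands. The module is installed in compiled form; this text tells all that it offers.
- The arm moves only by the tool move_arm, never from a script. Its arguments are lists of equal length, an entry for each row: "dp": the shift along the tool's x, y, z in m, a list of three; "spin": the turn about the tool's z in rad. In form: {"dp": [[dx, dy, dz], ...], "spin": [spin, ...]}. A call has 1 to 20 rows; each row shifts and turns the pose as measured when the row begins, along the tool's axes as they then stand; what a row does not reach is not made up. A row lasts 1/12 s, in which the tool goes at most 41.7 mm and 7.16 degrees, less where a joint would pass 70% of its speed; a pose out of reach is approached as far as the arm can. A call is refused whole if a number of a shift passes 0.0417 or a number of a turn 0.125, either way. A call with a gripper value outside its range is refused whole. "fingers" is the finger opening in m, from 0 to 0.0854, set as the call begins (left out, the last holds). The fingers move at their own pace and stop on an object; "squeeze" is the grip in N (left out, the last holds). Time passes only in rows, so rows that do not move let the fingers close. It gives the time, the measured TCP pose, the force and the opening at its end, in the units of the state.
- manip.observe(): the state, without advancing time (a new reading comes with each control period).
- manip.capture(name): name is "scene" or "top" or "wrist"; returns a dict with "frame" (400x640x3 uint8, red, green, blue), "fx", "fy", "cx", "cy" (pixels), "R" (3x3) and "t" (3): a world point X has camera coordinates R X + t. Camera axes: x right, y down, z forward; pixel columns grow to the right and rows downward; lengths in m; the calibration is good to about 2 mm. A picture is of the moment at which its call begins. There is no depth.
- manip.job_done(): hands the job in, once; it reports no verdict.
Trained networks look in a picture, given as the dict that the camera call returned (one of the last four; its "shot" number tells which), for a name from the list of things; names that differ only in an ending like _2 or _b are one class to them, and where a whole thing is asked for, a point or a joint stands for the part that bears it (a point fixed in the world has none). Each returns a list of dicts, best first, with "score" (0 to 1); they miss things now and then, are a little off and sometimes report something else, mostly with a low value. They report only what shows in the picture. A call takes as long as a camera call. They do not tell look-alikes from the thing itself.
- manip.find_in(picture, thing): "location" ([column, row] in pixels, amid what is visible of it).
- manip.regions_of(picture, thing): "region" (400x640 bool, what is visible of it) and "location" ([column, row] in pixels, amid what is visible of it).
- manip.pinpoint(picture, thing): "location" ([column, row] in pixels: a listed point, or the origin of a listed thing).
The state is a dict: "time": time; "qpos": joint angles; "qvel": joint speeds; "effort": joint torques, N m; "tcp_pos": TCP position; "tool_rot": TCP orientation; "ft_force": force on the tool from outside, world axes, zero at the start; "torque": the same for the moment, N m; "grip_width": finger opening in m.
Only numpy, scipy, OpenCV 4.12 (cv2) and the standard library are available. Lean on these libraries where they do the work, as an engineer would, in place of code of your own. Each camera call takes 0.05 s, during which the arm holds its last target. There are 200 camera calls.

TASK

Load the green circuit board into the nest of the blue test fixture: turn it so that its tab and notch match the nest, set it down (do not drop it) so that it lies flat on the sprung platen, and let go of it. Swing the open cover down onto it, wind the red wing knob back (counter-clockwise seen from above) until it clicks down onto its thread, then wind it forward (clockwise) until the cover is clamped fully down and stays down by itself. Leave everything else on the bench where it is.

Things in the scene. Friction and masses are not known exactly. Their poses are not given: they have to be found in the camera images.
- board_grip (a point): the green circuit board in its black carrier, given at the grasp point: middle of the finned aluminium heat sink at its centre, 36 mm above the underside. The heat sink is 56 mm along own x and 30 mm wide along own y (grasp across y); its top is 50 mm above the underside. Low parts beside it; three 20 mm high capacitors near the corners. Mass about 0.28 kg. Lies flat, turned any way.
- board_mid (a point): middle of the green board's underside; axes as board_grip, z up. The carrier is 110 mm (x) by 84 mm (y), 10 mm thick. On the +x edge a tab 24 mm wide sticks out 10 mm, centred at y = +22 mm; in the -x edge is a notch 24 mm wide and 10 mm deep, centred at y = -22 mm.
- board_tab (a point): the middle of the green board's tab, on the underside (60 mm along x and 22 mm along y from board_mid)
- jig: the blue bench test fixture, fixed: a box 200 mm (own x) by 300 mm (own y), top plate 50 mm above the bench; origin at the middle of its underside. The hinge pin lies along x at y = +130 mm, 72 mm above the bench; the threaded brass stud for the knob stands at y = -105 mm; the nest's middle is at y = +5 mm.
- nest_mid (a point): where board_mid belongs: middle of the nest, on top of the sprung white platen, 60 mm above the bench; axes as the fixture's and, once loaded, the board's. The black guides round it rise to 70 mm and leave the board 2 mm of play all round; a gap on the +x side takes the tab, a key on the -x side the notch. Springs hold the platen up (17 N, 1.5 N/mm); clamping presses it down 2.7 mm.
- nest_gap (a point): where board_tab belongs: middle of the gap in the nest guides, at the height of the platen's top
- cover (a joint): opening angle of the aluminium cover frame (rad): 0 fully down; 0.02 to 0.03 when it only rests on a loaded board; starts at 1.6 to 1.8, upright. Frame 170 mm wide, reaching 265 mm from the hinge. A stiff damped hinge (friction 0.4 N m) holds it near upright; below about 1 rad it sinks slowly. Down, its 12 mm plate is 80 to 92 mm above the bench and the heat sink stands through its window.
- cover_hinge (a point): middle of the hinge pin; axes of the cover, which are the fixture's when it is down: the cover lies along its -y, and its outer side (top when down) is +z. It swings about the fixture's x axis. Upright, its free end stands 340 mm above the bench and the knob's bar, on its outer side, up to 350 mm: pass over them.
- cover_pad_near (a point): middle of the outer face of a black rubber thumb pad, 34 mm square, on the cover's free end, beside the knob (in the cover's axes 62 mm along -x, 235 mm along -y and 23 mm along +z from cover_hinge). Push here, from the outer side, to close the cover.
- cover_pad_far (a point): the same on the other side of the knob (62 mm along +x instead)
- wing (a joint): turn of the red wing knob (rad): 0 with its bar along the fixture's y, growing counter-clockwise from above (back). Starts at -0.35 to 0.3; stays where left (0.05 N m). Cover down: its pins lie on thread ridges rising 6 mm/rad backwards; past about 0.8 they fall off (click), stop at 1.05. Then forward: they take hold at 0.45, pull down 6 mm/rad, home at -0.5. Forward without click it jams at -0.57.
- screw (a joint): height of the knob in its bush in the cover (m): 0 when its flange lies on the cover; 0.004 to 0.011 while its pins lie on top of the thread ridges (cover down). A light spring pushes it towards 0, so it drops to 0 at the click unless the fingers hold it up.
- wing_grip (a point): grasp point of the red wing knob, on its axis, 23 mm above its flange (a disc 50 mm across) and 31 mm above the cover's outer face when joint screw is 0. The bar is 76 mm long (own y), 16 mm wide (own x, grasp across it) and 36 mm high, its top 13 mm above this point. Own z is the axis, out of the cover. The knob moves up and down along its axis as it is turned.
- blue_board: a bystander: blue board in a black 100 x 72 x 10 mm carrier without tab or notch, with a dark 34 mm square heat sink and round capacitors, 36 mm high; origin at the middle of its underside. Not the board to be tested.
- multimeter: a bystander: orange multimeter, 150 x 78 x 34 mm, lying on its back; origin at the middle of its underside
- screwdriver: a bystander: screwdriver lying on the bench; origin on its underside
- solder_spool: a bystander: reel of solder, 60 mm across and 44 mm high, green flanges; origin at the middle of its underside
- ply_part: a bystander: laser-cut plywood piece, 110 x 70 x 6 mm; origin at the middle of its underside
There are look-alikes about, which are no part of the job. Several things look just like the part that bears board_grip: the one meant starts farthest from the robot's base.

How it is judged:
By the outcome, as a careful person would: the job done as asked, in the order asked, and still so for the second after the job is handed in, with the robot touching nothing.
It also fails if it takes over 72 s, if anything falls off the work surface, if the arm or the gripper's body presses on something with over 40 N, if the wrist force passes 120 N, or if a joint passes its speed limit or range.

## Working session

There is one attempt and no reset: what is moved stays moved. The work goes in short steps, Python scripts to look and compute and a tool call to move; the robot and the scene stay as the last step left them, time stands still between calls to the robot, and variables do not carry over. Pictures are saved under pics/ and viewed, about 8 in all and at most 12, crops included, and the job is handed in when it is done.

Besides the shell and the picture viewer there is one more tool, called after "Request:" as name([rows], argument=value, ...), one row to a line, values as JSON. move_arm: Moves the arm, as the interface text tells. Its arguments: {"type":"object","properties":{"dp":{"type":"array"},"spin":{"type":"array"},"fingers":{"type":"number"},"squeeze":{"type":"number"}},"required":["dp","spin"]}

```bash
mkdir -p pics
cat > h.py <<'E'
import numpy as np, cv2
from cell import manip
def ray(p,uv):
    d=np.array([(uv[0]-p['cx'])/p['fx'],(uv[1]-p['cy'])/p['fy'],1.0]);R=np.array(p['R']);t=np.array(p['t'])
    return -R.T@t, R.T@d
def onz(p,uv,z):
    c,d=ray(p,uv); return c+d*(z-c[2])/d[2]
def proj(p,X):
    c=np.array(p['R'])@np.array(X)+np.array(p['t']); return np.array([p['fx']*c[0]/c[2]+p['cx'],p['fy']*c[1]/c[2]+p['cy']])
def tri(ps,uvs):
    A=np.zeros((3,3));b=np.zeros(3)
    for p,uv in zip(ps,uvs):
        c,d=ray(p,uv);d/=np.linalg.norm(d);M=np.eye(3)-np.outer(d,d);A+=M;b+=M@c
    return np.linalg.solve(A,b)
def save(p,n): cv2.imwrite('pics/'+n,np.ascontiguousarray(p['frame'][:,:,::-1]))
E
python3 - <<'E'
from h import *
np.set_printoptions(precision=4,suppress=True)
print(manip.grasp_offset, manip.observe())
a=manip.capture('scene');b=manip.capture('top')
im=np.vstack([a['frame'],b['frame']]);cv2.imwrite('pics/a.png',cv2.resize(im[:,:,::-1],(480,600),interpolation=cv2.INTER_AREA)); save(b,'top.png');save(a,'scene.png')
for n,p in(('scene',a),('top',b)):
    print(n,-np.array(p['R']).T@p['t'])
    for k,z in (('board_grip',.036),('board_mid',0),('board_tab',0),('jig',0),('nest_mid',.06),('nest_gap',.06),('cover_hinge',.072),('cover_pad_near',.3),('cover_pad_far',.3),('wing_grip',.3),('blue_board',0),('multimeter',0),('screwdriver',0),('solder_spool',0),('ply_part',0)):
        for r in manip.pinpoint(p,k)[:4]:
            if r['score']>.2: print(k,round(r['score'],2),np.round(r['location'],1),onz(p,r['location'],z))
E
```

```text
0.0187 {'time': 0.0, 'qpos': array([61.5929, 22.8728,  2.5797, 88.1144, -1.0719, 69.1504, -2.9039]), 'qvel': array([-0.0993, -0.0778, -0.0093,  0.0513, -0.0804, -0.0104, -0.0171]), 'effort': array([ -0.0009, -47.5131,   1.3641, -25.4223,   0.0115,   0.0094,
         0.    ]), 'tcp_pos': array([ 0.251 , -0.5989,  0.2303]), 'tool_rot': array([[ 0.3866, -0.9223, -0.0009],
       [-0.9222, -0.3866,  0.0018],
       [-0.002 ,  0.0001, -1.    ]]), 'ft_force': array([ 0.7252,  0.2394, -0.0899]), 'torque': array([-0.0072,  0.0171,  0.0293]), 'grip_width': 0.08525784298654689}
scene [ 1.2284 -0.5698  0.9409]
board_grip 0.87 [231. 250.] [ 0.4394 -0.1905  0.036 ]
board_grip 0.75 [143.6 225.7] [ 0.2276 -0.3187  0.036 ]
board_mid 0.75 [143.8 234.3] [ 0.2183 -0.3222  0.    ]
board_mid 0.71 [230.8 257.7] [ 0.4301 -0.1898  0.    ]
board_mid 0.6 [234.4 331.6] [ 0.6198 -0.2986  0.    ]
board_tab 0.83 [256.7 253. ] [ 0.4572 -0.1307  0.    ]
board_tab 0.81 [237.4 359.4] [ 0.6814 -0.33    0.    ]
board_tab 0.65 [143.4 246.8] [ 0.2595 -0.3424  0.    ]
jig 0.81 [342.4 231.9] [0.5354 0.0871 0.    ]
nest_mid
[... 1627 characters left out ...]

nest_gap 0.71 [201.5 282.2] [0.2723 0.3055 0.06  ]
cover_hinge 0.84 [240.4 182.8] [0.548 0.214 0.072]
cover_pad_near 0.72 [193.7 182.8] [0.4974 0.2739 0.3   ]
cover_pad_far 0.74 [208.9 129.1] [0.623  0.2492 0.3   ]
wing_grip 0.89 [190.8 154.3] [0.5626 0.2856 0.3   ]
blue_board 0.77 [437.5 229. ] [ 0.4404 -0.3585  0.    ]
blue_board 0.57 [284.7 196.1] [0.5263 0.0941 0.    ]
multimeter 0.6 [201.3 280.4] [0.275  0.3227 0.    ]
screwdriver 0.87 [179.4 200.4] [0.5049 0.4047 0.    ]
solder_spool 0.65 [352.3 118.3] [ 0.7753 -0.1042  0.    ]
solder_spool 0.57 [425.  152.2] [ 0.6734 -0.3264  0.    ]
ply_part 0.77 [308.1 115.5] [0.7804 0.0321 0.    ]
ply_part 0.67 [279.6 170. ] [0.6055 0.1125 0.    ]
```

Run:
```python
import cv2,numpy as np
a=cv2.imread('pics/top.png');cv2.imwrite('pics/c.png',cv2.resize(a[80:360,150:500],None,fx=2.1,fy=2.1,interpolation=cv2.INTER_CUBIC))
a=cv2.imread('pics/scene.png');cv2.imwrite('pics/d.png',cv2.resize(a[60:400,100:480],None,fx=1.75,fy=1.75,interpolation=cv2.INTER_CUBIC))
```

```text
(no output)
```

View pics/c.png

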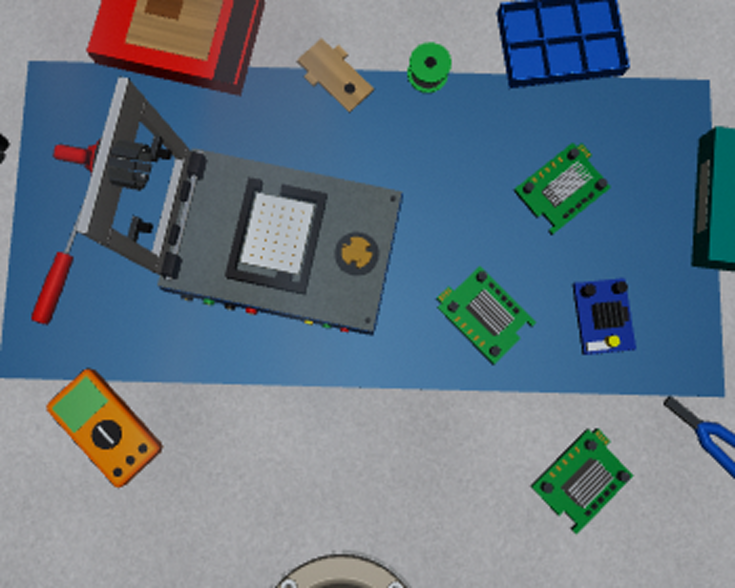

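View pics/d.png

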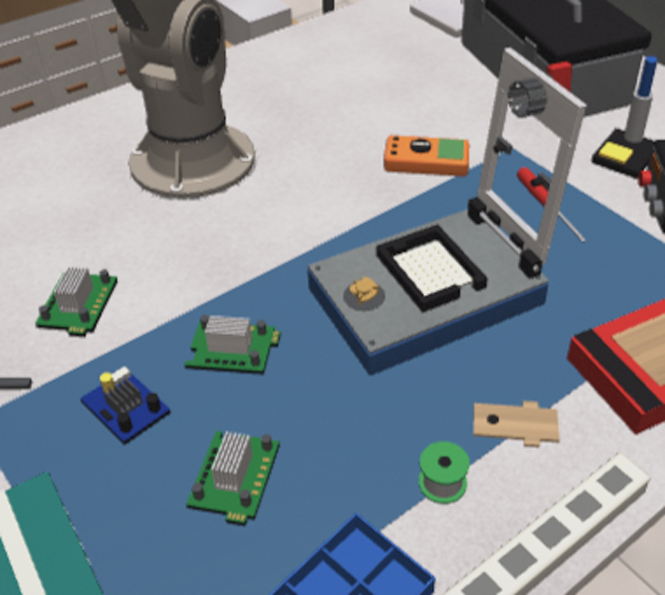

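Look-alikes, in top-view pixels: board A (381,225) at 0.48 m, board B (427,309) at 0.38 m, board C (416,167) at 0.68 m, plus the blue board (437,229). C is farthest from the base, so C is the target. I'll move over it and check it with the wrist camera.

```bash
cat >> h.py <<'E'
def ang(o): R=o['tool_rot']; return np.degrees(np.arctan2(R[1,0],R[0,0]))
def plan(target,angle=None,n=None,step=0.035):
    o=manip.observe();p=np.array(o['tcp_pos']);th=ang(o);d=np.array(target)-p
    da=0 if angle is None else angle-th
    n=n or max(1,int(np.ceil(max(np.linalg.norm(d)/step,abs(da)/6.6))))
    rows=[]
    for k in range(n):
        t=np.radians(th+da*k/n);x=np.array([np.cos(t),np.sin(t),0]);y=np.array([np.sin(t),-np.cos(t),0])
        rows.append([round(float(v),4) for v in (d@x/n,d@y/n,-d[2]/n)])
    print('from',p.round(4),round(th,2),'n',n,'spin',round(-np.radians(da)/n,4));print(rows)
E
python3 -c "
from h import *
plan([.615,-.297,.25],43)"
```

```text
from [ 0.2512 -0.5995  0.2313] -67.26 n 17 spin -0.1132
[[-0.0081, -0.0266, -0.0011], [-0.0051, -0.0274, -0.0011], [-0.002, -0.0278, -0.0011], [0.0012, -0.0278, -0.0011], [0.0043, -0.0275, -0.0011], [0.0074, -0.0268, -0.0011], [0.0104, -0.0258, -0.0011], [0.0132, -0.0245, -0.0011], [0.0159, -0.0228, -0.0011], [0.0184, -0.0209, -0.0011], [0.0206, -0.0187, -0.0011], [0.0226, -0.0162, -0.0011], [0.0243, -0.0136, -0.0011], [0.0257, -0.0107, -0.0011], [0.0267, -0.0078, -0.0011], [0.0274, -0.0047, -0.0011], [0.0278, -0.0016, -0.0011]]
```

Request:
move_arm([
  [-0.008, -0.027, -0.001],
  [-0.005, -0.027, -0.001],
  [-0.002, -0.028, -0.001],
  [0.001, -0.028, -0.001],
  [0.004, -0.0275, -0.001],
  [0.007, -0.027, -0.001],
  [0.01, -0.026, -0.001],
  [0.013, -0.0245, -0.001],
  [0.016, -0.023, -0.001],
  [0.018, -0.021, -0.001],
  [0.021, -0.019, -0.001],
  [0.023, -0.016, -0.001],
  [0.024, -0.0135, -0.001],
  [0.026, -0.011, -0.001],
  [0.027, -0.008, -0.001],
  [0.027, -0.005, -0.001],
  [0.028, -0.0015, -0.001],
  [0, 0, 0],
], spin=[-0.113, -0.113, -0.113, -0.113, -0.113, -0.113, -0.113, -0.113, -0.113, -0.113, -0.113, -0.113, -0.113, -0.113, -0.113, -0.113, -0.113, 0])

```text
time: 3.1
tcp_pos: [0.6156, -0.2711, 0.2474]
tool_rot: [[0.673, 0.74, 0.0], [0.74, -0.673, -0.003], [-0.002, 0.002, -1.0]]
ft_force: [1.1, 2.4, 0.0]
grip_width: 0.0853
```

```bash
cat > look.py <<'E'
from h import *
import sys
np.set_printoptions(precision=4,suppress=True)
o=manip.observe();print(o['time'],o['tcp_pos'],ang(o),o['ft_force'],o['qpos'],o['grip_width'])
w=manip.capture('wrist');save(w,sys.argv[1]);print('cam',-np.array(w['R']).T@w['t'])
zs=dict(board_grip=.036,nest_mid=.06,nest_gap=.06,cover_hinge=.072)
for k in sys.argv[2:]:
    k,_,z=k.partition('@'); z=float(z) if z else zs.get(k,0)
    for r in manip.pinpoint(w,k)[:3]:
        if r['score']>.2: print(k,round(r['score'],2),np.round(r['location'],1),onz(w,r['location'],z))
E
python3 look.py w1.png board_grip board_mid board_tab
```

```text
3.1 [ 0.6156 -0.2711  0.2474] 47.72614161512335 [1.1057 2.3918 0.0266] [ 39.0389  26.3924 -27.3397  82.8134  12.4743  73.7181  58.3766] 0.08534603115662852
cam [ 0.5584 -0.2193  0.3898]
board_grip 0.63 [306.4 182.1] [ 0.6199 -0.295   0.036 ]
board_mid 0.81 [304.1 177.6] [ 0.6199 -0.3009  0.    ]
board_tab 0.56 [314.7 219.8] [ 0.6715 -0.3299  0.    ]
```

Run:
```python
import cv2
a=cv2.imread('pics/w1.png');cv2.imwrite('pics/w1c.png',cv2.resize(a[80:300,200:430],None,fx=2.6,fy=2.6,interpolation=cv2.INTER_CUBIC))
```

```text
(no output)
```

View pics/w1c.png

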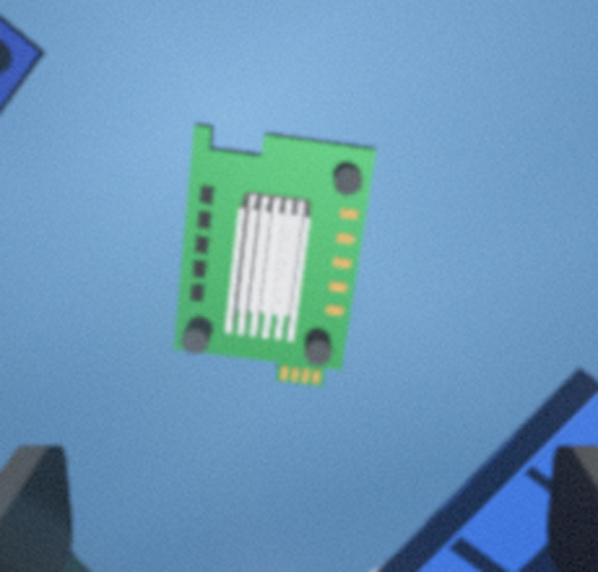

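```bash
cat > corners.py <<'E'
from h import *
def board(p,uv,z=0.010):
    # uv order: (-x,-y),(-x,+y),(+x,+y),(+x,-y)
    P=np.array([onz(p,u,z)[:2] for u in uv])
    M=np.array([[-55,-42],[-55,42],[55,42],[55,-42]])/1000
    c=P.mean(0);H=M.T@(P-c);a=np.degrees(np.arctan2(H[0,1]-H[1,0],H[0,0]+H[1,1]))
    t=np.radians(a);R=np.array([[np.cos(t),-np.sin(t)],[np.sin(t),np.cos(t)]])
    return c,a,(P-c-M@R.T)
E
python3 - <<'E'
from corners import *
w=manip.capture('wrist')
f=w['frame'].astype(int);
hsv=cv2.cvtColor(w['frame'],cv2.COLOR_RGB2HSV)
uv=[(200+x/2.6,80+y/2.6) for x,y in((194,124),(375,149),(341,368),(175,347))]
c,a,r=board(w,uv);print(c,a);print(r)
plan([c[0],c[1],.12],a+90,n=8)
E
```

```text
[ 0.61043154 -0.30850326] -50.5972558570986
[[ 4.38739461e-04 -1.00523263e-05]
 [ 1.86447133e-05 -7.57190852e-04]
 [-6.58589833e-04  5.06859961e-06]
 [ 2.01205658e-04  7.62174578e-04]]
from [ 0.6098 -0.2806  0.247 ] 46.81 n 8 spin 0.0162
[[-0.0025, 0.0024, 0.0159], [-0.0024, 0.0025, 0.0159], [-0.0024, 0.0025, 0.0159], [-0.0024, 0.0026, 0.0159], [-0.0023, 0.0026, 0.0159], [-0.0023, 0.0026, 0.0159], [-0.0022, 0.0027, 0.0159], [-0.0022, 0.0027, 0.0159]]
```

```bash
cat >> corners.py <<'E'
def boardfit(p,near,z=0.010,s=2000,W=0.2):
    # warp plane z to metric image around near
    n=int(W*s); X=[[near[0]+dx,near[1]+dy,z] for dx,dy in((-W/2,-W/2),(W/2,-W/2),(W/2,W/2),(-W/2,W/2))]
    H=cv2.getPerspectiveTransform(np.float32([proj(p,x) for x in X]),np.float32([[0,0],[n,0],[n,n],[0,n]]))
    im=cv2.warpPerspective(p['frame'],H,(n,n));hsv=cv2.cvtColor(im,cv2.COLOR_RGB2HSV)
    m=cv2.inRange(hsv,(50,90,40),(85,255,255));cv2.imwrite('pics/m.png',m)
    cs,_=cv2.findContours(m,cv2.RETR_EXTERNAL,cv2.CHAIN_APPROX_NONE)
    c=max(cs,key=cv2.contourArea);f=np.zeros_like(m);cv2.drawContours(f,[c],-1,255,-1)
    f=cv2.morphologyEx(f,cv2.MORPH_OPEN,cv2.getStructuringElement(cv2.MORPH_ELLIPSE,(61,61)))
    cs,_=cv2.findContours(f,cv2.RETR_EXTERNAL,cv2.CHAIN_APPROX_NONE)
    r=cv2.minAreaRect(max(cs,key=cv2.contourArea));b=cv2.boxPoints(r)/s
    b=b-W/2+np.array(near[:2]);e=[b[1]-b[0],b[2]-b[1]];e=max(e,key=np.linalg.norm)
    return b.mean(0),np.degrees(np.arctan2(e[1],e[0])),np.array(r[1])/s
E
python3 - <<'E'
from corners import *
for i in range(2):
    w=manip.capture('wrist');print(boardfit(w,(.61,-.30)),manip.observe()['tcp_pos'])
E
```

```text
(array([ 0.61776498, -0.29890842]), np.float64(-49.89908623922463), array([0.08393895, 0.11199911])) [ 0.60976674 -0.28066917  0.24706489]
(array([ 0.61775071, -0.29892941]), np.float64(-49.969737636418195), array([0.08402846, 0.11206856])) [ 0.6098638  -0.28050739  0.24712395]
```

```bash
python3 -c "
from h import *
plan([.6175,-.2990,.13],40.1,n=6)"
```

```text
from [ 0.6099 -0.2805  0.2471] 46.81 n 6 spin 0.0195
[[-0.0014, 0.003, 0.0195], [-0.0013, 0.0031, 0.0195], [-0.0013, 0.0031, 0.0195], [-0.0012, 0.0031, 0.0195], [-0.0011, 0.0031, 0.0195], [-0.0011, 0.0032, 0.0195]]
```

Request:
move_arm([
  [-0.0014, 0.003, 0.0195],
  [-0.0013, 0.003, 0.0195],
  [-0.0013, 0.003, 0.0195],
  [-0.0012, 0.003, 0.0195],
  [-0.0011, 0.003, 0.0195],
  [-0.001, 0.003, 0.0195],
  [0, 0, 0],
], spin=[0.0195, 0.0195, 0.0195, 0.0195, 0.0195, 0.0195, 0], fingers=0.06)

```text
time: 4.03
tcp_pos: [0.6136, -0.3097, 0.1296]
tool_rot: [[0.778, 0.628, -0.001], [0.628, -0.778, -0.017], [-0.011, 0.013, -1.0]]
ft_force: [-0.7, -0.3, -1.1]
grip_width: 0.0597
```

Run:
```python
from corners import *
for i in range(2):
    w=manip.capture('wrist');o=manip.observe();c,a,s=boardfit(w,(.617,-.299));print(c,a,s,o['tcp_pos'],ang(o))
save(w,'w2.png')
for k,z in(('board_grip',.036),('board_mid',0),('board_tab',0)):
    for r in manip.pinpoint(w,k)[:1]: print(k,r['score'],r['location'],onz(w,r['location'],z))
plan([c[0],c[1],.0175],a+90,n=7)
```

```text
[ 0.61726698 -0.29847235] -49.993734827661626 [0.08405885 0.1103003 ] [ 0.61456461 -0.31002941  0.13171215] 38.96175694092493
[ 0.61726051 -0.29846416] -50.042458120516 [0.08399614 0.11036859] [ 0.61609264 -0.30970469  0.13370263] 39.01465951528805
board_grip 0.65 [334.0, 184.6] [ 0.61719937 -0.29622406  0.036     ]
board_mid 0.9 [331.2, 177.3] [ 0.61874023 -0.29988366  0.        ]
board_tab 0.76 [356.4, 234.2] [ 0.67289446 -0.32771614  0.        ]
from [ 0.6183 -0.3088  0.1361] 39.12 n 7 spin -0.0021
[[0.0008, -0.0012, 0.0169], [0.0008, -0.0012, 0.0169], [0.0008, -0.0012, 0.0169], [0.0008, -0.0012, 0.0169], [0.0008, -0.0012, 0.0169], [0.0008, -0.0012, 0.0169], [0.0008, -0.0012, 0.0169]]
```

Request:
move_arm([
  [0.0012, -0.002, 0.013],
  [0.0012, -0.002, 0.013],
  [0.0012, -0.002, 0.013],
  [0.001, -0.0015, 0.013],
  [0.0006, -0.001, 0.008],
  [0, 0, 0],
  [0, 0, 0],
  [0, 0, 0],
], spin=[-0.005, -0.005, -0.005, 0, 0, 0, 0, 0])

```text
time: 4.95
tcp_pos: [0.6188, -0.2975, 0.0719]
tool_rot: [[0.763, 0.646, 0.013], [0.646, -0.763, -0.02], [-0.003, 0.024, -1.0]]
ft_force: [0.2, -0.1, -0.3]
grip_width: 0.0601
```

```bash
python3 -c "
from h import *
print(manip.observe()['qvel'])
plan([.6173,-.2985,.0175],40,n=7)"
```

```text
[-0.08320736  0.22028058 -0.05504024 -0.0423555   0.09048479 -0.15868884
  0.08566533]
from [ 0.6188 -0.2975  0.0719] 40.23 n 7 spin 0.0006
[[-0.0003, -0.0, 0.0078], [-0.0003, -0.0, 0.0078], [-0.0003, -0.0, 0.0078], [-0.0003, -0.0, 0.0078], [-0.0003, -0.0, 0.0078], [-0.0003, -0.0, 0.0078], [-0.0003, -0.0, 0.0078]]
```

Request:
move_arm([
  [-0.0004, -0.0003, 0.008],
  [-0.0003, -0.0002, 0.008],
  [-0.0003, -0.0002, 0.008],
  [-0.0003, -0.0002, 0.008],
  [-0.0003, -0.0002, 0.008],
  [-0.0002, -0.0002, 0.007],
  [0, 0, 0.005],
  [0, 0, 0],
  [0, 0, 0],
], spin=[0, 0, 0, 0, 0, 0, 0, 0, 0])

```text
time: 5.7
tcp_pos: [0.6177, -0.3, 0.0148]
tool_rot: [[0.764, 0.645, 0.014], [0.645, -0.764, -0.021], [-0.003, 0.025, -1.0]]
ft_force: [-0.5, -0.3, -0.7]
grip_width: 0.0599
```

Run:
```python
from h import *
o=manip.observe();print(o['tcp_pos'],ang(o),o['tool_rot'][:,2],o['ft_force'])
```

```text
[ 0.61765494 -0.29999983  0.01477513] 40.174087827039166 [ 0.01403395 -0.02104932 -0.99967994] [-0.52723192 -0.30305563 -0.65577804]
```

Request:
move_arm([
  [0, 0, -0.002],
  [0, 0, 0],
  [0, 0, 0],
  [0, 0, 0],
  [0, 0, 0],
  [0, 0, 0],
  [0, 0, 0],
], spin=[0, 0, 0, 0, 0, 0, 0], fingers=0.0, squeeze=50)

```text
time: 6.28
tcp_pos: [0.6176, -0.2998, 0.0174]
tool_rot: [[0.764, 0.645, 0.014], [0.645, -0.764, -0.021], [-0.003, 0.025, -1.0]]
ft_force: [-0.6, 0.1, -1.2]
grip_width: 0.0295
```

Request:
move_arm([
  [0, 0, -0.005],
  [0, 0, -0.01],
  [0, 0, -0.015],
  [0, 0, -0.02],
  [0, 0, -0.02],
  [0, 0, -0.02],
  [0, 0, -0.02],
  [0, 0, -0.015],
  [0, 0, -0.01],
  [0, 0, -0.005],
  [0, 0, 0],
  [0, 0, 0],
], spin=[0, 0, 0, 0, 0, 0, 0, 0, 0, 0, 0, 0])

```text
time: 7.28
tcp_pos: [0.6135, -0.2956, 0.1683]
tool_rot: [[0.763, 0.646, 0.011], [0.646, -0.763, -0.02], [-0.004, 0.023, -1.0]]
ft_force: [-0.5, -0.8, -2.8]
grip_width: 0.0291
```

Run:
```python
from corners import *
o=manip.observe();print(o['tcp_pos'],ang(o),o['tool_rot'],o['ft_force'])
w=manip.capture('wrist');o=manip.observe();save(w,'w3.png')
z=o['tcp_pos'][2]-.0173+.010
c,a,s=boardfit(w,o['tcp_pos'][:2],z=z);print(c,a,s,o['tcp_pos'],ang(o))
```

```text
[ 0.61353925 -0.29558697  0.16829398] 40.23468275231295 [[ 0.76339796  0.6458274   0.01142483]
 [ 0.64591381 -0.76314214 -0.02023412]
 [-0.00434898  0.02282614 -0.99972999]] [-0.50099092 -0.847115   -2.83609423]Traceback (most recent call last):
  File "<stdin>", line 5, in <module>
  File "corners.py", line 19, in boardfit
    r=cv2.minAreaRect(max(cs,key=cv2.contourArea));b=cv2.boxPoints(r)/s
                      ~~~^^^^^^^^^^^^^^^^^^^^^^^^
ValueError: max() iterable argument is empty
```

```bash
cat >> h.py <<'E'
def plan(target,angle=None,n=10):
    o=manip.observe();p=np.array(o['tcp_pos']);R0=np.array(o['tool_rot']);th=ang(o);d=np.array(target)-p
    da=0 if angle is None else angle-th
    w=np.minimum(1,np.minimum(np.arange(1,n+1)/2.5,np.arange(n,0,-1)/4));w/=w.sum();rows=[];sp=[];k=0
    for v in w:
        t=np.radians(da*k);Rz=np.array([[np.cos(t),-np.sin(t),0],[np.sin(t),np.cos(t),0],[0,0,1]])
        rows.append([round(float(q),4) for q in (Rz@R0).T@d*v]);sp.append(round(float(-np.radians(da)*v),3));k+=v
    print('from',p.round(4),round(th,2),'tilt',R0[:2,2].round(4),o['ft_force'].round(1),o['time']);print(rows);print(sp)
E
python3 -c "
from h import *
plan([.64,.07,.25],80,n=18)"
```

```text
from [ 0.6135 -0.2955  0.168 ] 40.24 tilt [ 0.0111 -0.02  ] [-0.  -0.3 -2.5] 7.3333
[[0.0065, -0.0066, -0.0023], [0.0133, -0.013, -0.0045], [0.0172, -0.0157, -0.0057], [0.0178, -0.0149, -0.0056], [0.0185, -0.0141, -0.0056], [0.0191, -0.0133, -0.0056], [0.0197, -0.0124, -0.0056], [0.0202, -0.0115, -0.0056], [0.0207, -0.0106, -0.0056], [0.0212, -0.0097, -0.0055], [0.0216, -0.0087, -0.0055], [0.0219, -0.0078, -0.0055], [0.0223, -0.0068, -0.0055], [0.0226, -0.0058, -0.0055], [0.0228, -0.0048, -0.0054], [0.0172, -0.0028, -0.0041], [0.0116, -0.0015, -0.0027], [0.0058, -0.0006, -0.0013]]
[-0.018, -0.035, -0.044, -0.044, -0.044, -0.044, -0.044, -0.044, -0.044, -0.044, -0.044, -0.044, -0.044, -0.044, -0.044, -0.033, -0.022, -0.011]
```

Request:
move_arm([
  [0.0065, -0.0065, -0.0025],
  [0.013, -0.013, -0.0045],
  [0.017, -0.0155, -0.0055],
  [0.018, -0.015, -0.0055],
  [0.0185, -0.014, -0.0055],
  [0.019, -0.013, -0.0055],
  [0.0195, -0.0125, -0.0055],
  [0.02, -0.0115, -0.0055],
  [0.0205, -0.0105, -0.0055],
  [0.021, -0.0095, -0.0055],
  [0.0215, -0.0085, -0.0055],
  [0.022, -0.008, -0.0055],
  [0.0225, -0.007, -0.0055],
  [0.0225, -0.006, -0.0055],
  [0.023, -0.005, -0.0055],
  [0.017, -0.003, -0.004],
  [0.0115, -0.0015, -0.0025],
  [0.006, -0.0005, -0.0015],
  [0, 0, 0],
  [0, 0, 0],
], spin=[-0.018, -0.035, -0.044, -0.044, -0.044, -0.044, -0.044, -0.044, -0.044, -0.044, -0.044, -0.044, -0.044, -0.044, -0.044, -0.033, -0.022, -0.011, 0, 0])

```text
time: 9.0
tcp_pos: [0.6139, 0.1405, 0.2591]
tool_rot: [[0.055, 0.998, 0.012], [0.998, -0.055, -0.006], [-0.006, 0.012, -1.0]]
ft_force: [-1.3, 0.4, -2.4]
grip_width: 0.0297
```

```bash
python3 look.py w4.png nest_mid nest_gap jig cover_hinge cover_pad_near@.3 cover_pad_far@.3
python3 - <<'E'
from h import *
o=manip.observe();print(o['tcp_pos'],ang(o),o['tool_rot'][:,2])
E
```

```text
9.0 [0.6139 0.1405 0.2591] 86.83572939706154 [-1.3499  0.3975 -2.4154] [ 13.9763  23.6952 -42.2337  88.4573  16.9752  73.774   56.3304] 0.02965574913060988
cam [0.5354 0.1456 0.4008]
nest_mid 0.92 [275.4  85. ] [0.5268 0.1003 0.06  ]
nest_mid 0.3 [535.6  47.4] [0.506  0.3589 0.06  ]
nest_gap 0.79 [290.  149.1] [0.5931 0.1098 0.06  ]
nest_gap 0.47 [316.2 239.9] [0.703 0.132 0.06 ]
nest_gap 0.39 [319.8 273.7] [0.7492 0.1338 0.06  ]
jig 0.57 [279.4  84.7] [0.5252 0.0972 0.    ]
cover_hinge 0.8 [395.4 100. ] [0.5477 0.22   0.072 ]
cover_pad_far 0.95 [633.8 314.1] [0.6224 0.2605 0.3   ]
[0.61461143 0.13841232 0.25862192] 86.61623891153128 [ 0.01113195 -0.00624391 -0.99991854]
```

View pics/w4.png

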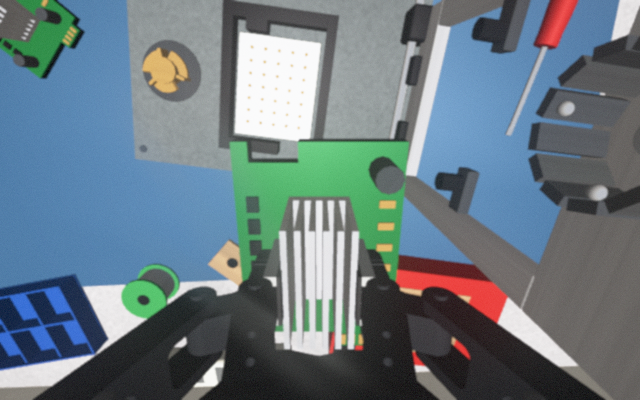

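```bash
python3 -c "
from h import *
plan([.655,.075,.255],80.5,n=8)"
```

```text
from [0.6146 0.1384 0.2586] 86.62 tilt [ 0.0111 -0.0062] [ 0.7  0.  -2.9] 9.35
[[-0.0043, 0.0031, 0.0003], [-0.0085, 0.0062, 0.0006], [-0.0105, 0.008, 0.0008], [-0.0104, 0.0082, 0.0008], [-0.0102, 0.0083, 0.0008], [-0.0075, 0.0064, 0.0006], [-0.005, 0.0043, 0.0004], [-0.0025, 0.0022, 0.0002]]
[0.007, 0.015, 0.019, 0.019, 0.019, 0.014, 0.009, 0.005]
```

Request:
move_arm([
  [-0.004, 0.003, 0],
  [-0.008, 0.006, 0],
  [-0.01, 0.008, 0],
  [-0.01, 0.008, 0],
  [-0.009, 0.008, 0],
  [-0.006, 0.006, 0],
  [-0.004, 0.003, 0],
  [-0.001, 0.001, 0],
  [0, 0, 0],
  [0, 0, 0],
], spin=[0.007, 0.015, 0.019, 0.019, 0.019, 0.014, 0.007, 0.003, 0, 0])

```text
time: 10.18
tcp_pos: [0.6577, 0.0694, 0.258]
tool_rot: [[0.182, 0.983, 0.01], [0.983, -0.182, -0.009], [-0.007, 0.012, -1.0]]
ft_force: [-0.1, -0.6, -2.9]
grip_width: 0.0293
```

```bash
cat > nest.py <<'E'
from corners import *
def nestfit(p,near=(.53,.098),z=.06,s=2000,W=0.2):
    n=int(W*s); X=[[near[0]+dx,near[1]+dy,z] for dx,dy in((-W/2,-W/2),(W/2,-W/2),(W/2,W/2),(-W/2,W/2))]
    H=cv2.getPerspectiveTransform(np.float32([proj(p,x) for x in X]),np.float32([[0,0],[n,0],[n,n],[0,n]]))
    im=cv2.warpPerspective(p['frame'],H,(n,n));cv2.imwrite('pics/nest_rect.png',im[:,:,::-1])
    hsv=cv2.cvtColor(im,cv2.COLOR_RGB2HSV);m=cv2.inRange(hsv,(0,0,185),(180,50,255))
    m=cv2.morphologyEx(m,cv2.MORPH_CLOSE,np.ones((9,9),np.uint8))
    cs,_=cv2.findContours(m,cv2.RETR_EXTERNAL,cv2.CHAIN_APPROX_NONE);c=max(cs,key=cv2.contourArea)
    f=np.zeros_like(m);cv2.drawContours(f,[c],-1,255,-1);cv2.imwrite('pics/nm.png',f)
    r=cv2.minAreaRect(c);b=cv2.boxPoints(r)/s-W/2+np.array(near)
    e=max([b[1]-b[0],b[2]-b[1]],key=np.linalg.norm)
    return b.mean(0),np.degrees(np.arctan2(e[1],e[0])),np.array(r[1])/s
E
python3 - <<'E'
from nest import *
np.set_printoptions(precision=4,suppress=True)
w=manip.capture('wrist');o=manip.observe();save(w,'w5.png');print(o['tcp_pos'],ang(o),o['tool_rot'][:,2])
print(nestfit(w))
for k,z in(('nest_mid',.06),('nest_gap',.06),('cover_hinge',.072)):
    for r in manip.pinpoint(w,k)[:1]: print(k,r['score'],r['location'],onz(w,r['location'],z))
a=cv2.imread('pics/nest_rect.png');cv2.imwrite('pics/n2.png',np.hstack([a,cv2.cvtColor(cv2.imread('pics/nm.png',0),cv2.COLOR_GRAY2BGR)]))
E
```

```text
[0.6576 0.0696 0.2581] 79.55588340236108 [ 0.0102 -0.0087 -0.9999]
(array([0.5404, 0.0984]), np.float64(79.47921879888), array([0.0819, 0.0804]))
nest_mid 0.88 [325.1, 29.4] [0.5251 0.099  0.06  ]
nest_gap 0.79 [346.0, 97.2] [0.5907 0.1091 0.06  ]
cover_hinge 0.9 [460.8, 27.8] [0.5487 0.2225 0.072 ]
```

View pics/n2.png

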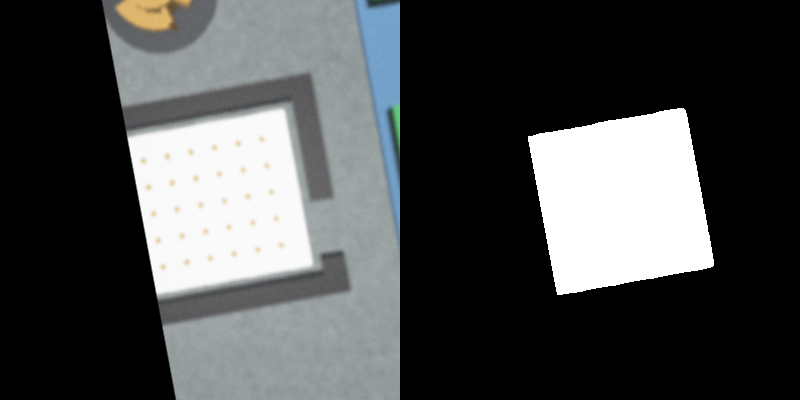

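Request:
move_arm([
  [0, -0.005, 0],
  [0.001, -0.006, 0],
  [0, -0.006, 0],
  [0, -0.003, 0],
  [0, 0, 0],
  [0, 0, 0],
], spin=[0, 0, 0, 0, 0, 0])

```text
time: 10.88
tcp_pos: [0.6341, 0.0781, 0.2586]
tool_rot: [[0.176, 0.984, 0.01], [0.984, -0.176, -0.008], [-0.006, 0.012, -1.0]]
ft_force: [0.2, -0.6, -2.4]
grip_width: 0.0295
```

Run:
```python
from nest import *
np.set_printoptions(precision=4,suppress=True)
for i in range(2):
    w=manip.capture('wrist');o=manip.observe();print(o['tcp_pos'],ang(o),o['tool_rot'][:,2]);print(nestfit(w))
save(w,'w6.png')
m=cv2.imread('pics/nm.png',0);cs,_=cv2.findContours(m,0,2);print(cv2.approxPolyDP(cs[0],6,True)[:,0]/2000-.1+np.array([.53,.098]))
for k,z in(('nest_mid',.06),('nest_gap',.06),('cover_hinge',.072)):
    for r in manip.pinpoint(w,k)[:1]: print(k,r['score'],r['location'],onz(w,r['location'],z))
```

```text
[0.6341 0.0782 0.2587] 79.87421643461741 [ 0.0102 -0.0083 -0.9999]
(array([0.5313, 0.1001]), np.float64(-10.381804221309844), array([0.0818, 0.0991]))
[0.6344 0.0781 0.2586] 79.85811336954468 [ 0.0103 -0.0082 -0.9999]
(array([0.5314, 0.1002]), np.float64(-10.348682264794641), array([0.0817, 0.0991]))
[[0.572  0.052 ]
 [0.4765 0.0695]
 [0.491  0.148 ]
 [0.5865 0.1305]]
nest_mid 0.85 [321.7, 57.8] [0.5257 0.0995 0.06  ]
nest_gap 0.6 [343.2, 122.3] [0.5914 0.111  0.06  ]
cover_hinge 0.63 [451.8, 56.6] [0.5476 0.2217 0.072 ]
```

View pics/nest_rect.png

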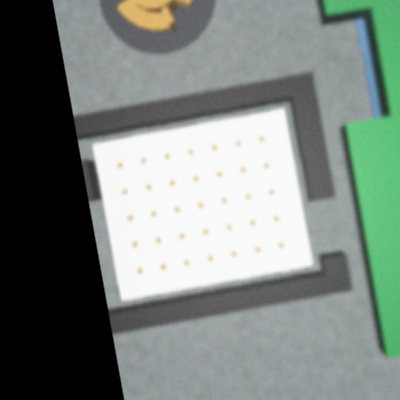

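```bash
cat >> nest.py <<'E'
def rectify(p,c,yaw,z,s=2000,W=.2):
    t=np.radians(yaw);R=np.array([[np.cos(t),-np.sin(t)],[np.sin(t),np.cos(t)]]);n=int(W*s)
    X=[np.r_[np.array(c)+R@np.array(v),z] for v in((-W/2,W/2),(W/2,W/2),(W/2,-W/2),(-W/2,-W/2))]
    H=cv2.getPerspectiveTransform(np.float32([proj(p,x) for x in X]),np.float32([[0,0],[n,0],[n,n],[0,n]]))
    return cv2.warpPerspective(p['frame'],H,(n,n))  # x right, y up, 0.5mm/px, centre 200,200
E
python3 - <<'E'
from nest import *
w=manip.capture('wrist');c=(.5265,.1005);yaw=-10.4
im=rectify(w,c,yaw,.07);g=cv2.cvtColor(im,cv2.COLOR_RGB2GRAY).astype(int)
cv2.imwrite('pics/r7.png',cv2.resize(im[:,:,::-1],(800,800))[100:700])
mm=lambda i:(i-200)/2
def edges(v,lab):
    d=np.convolve(v,[1,1,1,0,-1,-1,-1],'same')/3
    k=[i for i in range(4,len(v)-4) if abs(d[i])>18 and abs(d[i])==max(abs(d[i-3:i+4]))]
    print(lab,[(lab and mm(i) if 'x' in lab else -mm(i),int(d[i])) for i in k])
for y in(-30,-15,0,22): edges(g[200-2*y-4:200-2*y+5].mean(0),f'x-profile at y={y}')
for x in(-35,-10,20,40,60): edges(g[:,200+2*x-4:200+2*x+5].mean(1),f'Y-profile at X={x}')
E
```

```text
x-profile at y=-30 [(-48.0, 96), (-42.0, 111), (53.0, -65), (56.0, -56), (69.5, 42)]
x-profile at y=-15 [(-48.0, 81), (-42.0, 141), (53.0, -65), (56.0, -57), (69.5, 40), (78.0, -58), (81.5, 64)]
x-profile at y=0 [(-48.0, 152), (-42.0, 77), (53.5, -64), (56.0, -56), (69.5, 40), (78.0, -59), (81.0, 65)]
x-profile at y=22 [(-48.0, 146), (-42.0, 77), (53.0, -64), (78.0, -59), (81.0, 64)]
Y-profile at X=-35 [(54.5, -50), (42.0, 66), (39.5, 69), (-38.5, -75), (-41.0, -60), (-53.5, 47)]
Y-profile at X=-10 [(54.5, -47), (40.0, 72), (-38.5, -70), (-53.5, 46), (-78.0, -27), (-90.5, 41)]
Y-profile at X=20 [(54.5, -43), (42.0, 62), (39.5, 67), (-39.0, -68), (-53.5, 45), (-81.5, -24)]
Y-profile at X=40 [(54.5, -42), (42.0, 62), (39.5, 68), (-39.0, -71), (-53.5, 43)]
Y-profile at X=60 [(54.5, -44), (34.5, 57), (8.0, -39), (-53.5, 40)]
```

View pics/r7.png

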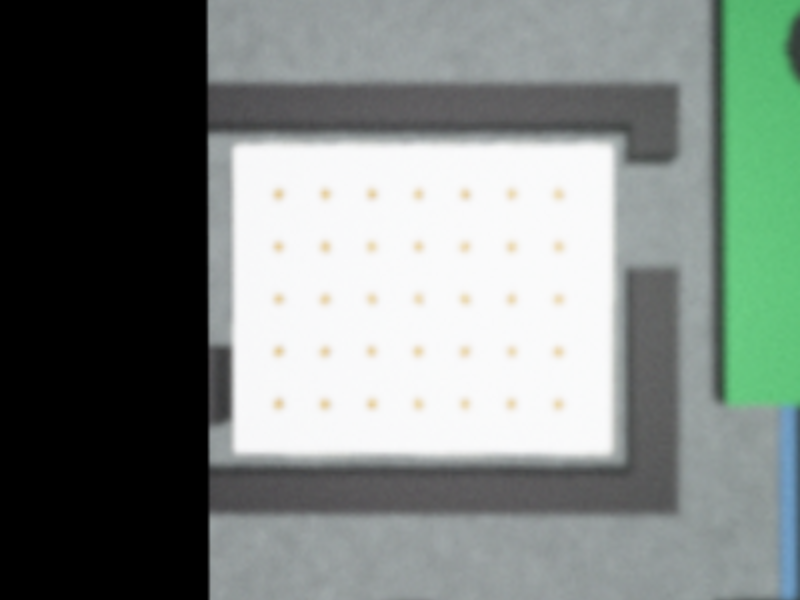

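Run:
```python
from nest import *
np.set_printoptions(precision=4,suppress=True)
w=manip.capture('wrist');o=manip.observe();p=np.array(o['tcp_pos']);R=np.array(o['tool_rot']);a=ang(o)
yx=R[:2,1];c=p[:2]-.0012*yx;z=p[2]-.0174+.010
im=rectify(w,c,a-90,z);g=cv2.cvtColor(im,cv2.COLOR_RGB2HSV)
m=(cv2.inRange(g,(50,90,40),(85,255,255))>0)
for y in(-38,5,15,30): 
    r=m[200-2*y-3:200-2*y+4].mean(0)>.5; print('x first green at y',y,(np.argmax(r)-200)/2)
for x in(-50,-42,-36):
    r=np.where(m[:,200+2*x-3:200+2*x+4].mean(1)>.5)[0]; print('y range at x',x,-(r.max()-200)/2,-(r.min()-200)/2)
cc=np.array([.5267,.1008])
t=np.radians(79.6);print('target tcp',cc+.0012*np.array([np.sin(t),-np.cos(t)]))
```

```text
x first green at y -38 -55.5
x first green at y 5 -55.5
x first green at y 15 -55.5
x first green at y 30 -55.5
y range at x -50 -42.0 42.0
y range at x -42 -42.0 42.0
y range at x -36 -42.0 26.5
target tcp [0.5279 0.1006]
```

```bash
python3 -c "
from h import *
plan([.541,.0977,.145],79.6,n=10)"
```

```text
from [0.6346 0.0778 0.2583] 79.83 tilt [ 0.0099 -0.008 ] [ 0.2  0.6 -2.7] 11.2333
[[0.0002, -0.005, 0.0058], [0.0004, -0.0101, 0.0117], [0.0005, -0.0126, 0.0146], [0.0005, -0.0126, 0.0146], [0.0005, -0.0126, 0.0146], [0.0005, -0.0126, 0.0146], [0.0005, -0.0126, 0.0146], [0.0003, -0.0094, 0.0109], [0.0002, -0.0063, 0.0073], [0.0001, -0.0031, 0.0036]]
[0.0, 0.0, 0.001, 0.001, 0.001, 0.001, 0.001, 0.0, 0.0, 0.0]
```

Request:
move_arm([
  [0, -0.005, 0.006],
  [0.0005, -0.01, 0.0115],
  [0.0005, -0.0125, 0.0145],
  [0.0005, -0.0125, 0.0145],
  [0.0005, -0.0125, 0.0145],
  [0.0005, -0.0125, 0.0145],
  [0.0005, -0.0125, 0.0145],
  [0.0003, -0.0095, 0.011],
  [0, -0.006, 0.007],
  [0, -0.003, 0.0035],
  [0, 0, 0],
  [0, 0, 0],
  [0, 0, 0],
], spin=[0, 0, 0, 0, 0, 0, 0, 0, 0, 0, 0, 0, 0])

```text
time: 12.32
tcp_pos: [0.5365, 0.0977, 0.1383]
tool_rot: [[0.179, 0.984, 0.011], [0.984, -0.179, -0.007], [-0.005, 0.012, -1.0]]
ft_force: [-0.6, 1.2, -2.4]
grip_width: 0.0293
```

```bash
python3 -c "
from h import *
o=manip.observe();print(o['tool_rot'],o['qpos'])
plan([.528,.1005,.10],79.6,n=7)"
```

```text
[[ 0.17904146  0.98377834  0.01115033]
 [ 0.98383065 -0.17897468 -0.00673165]
 [-0.00462683  0.01217528 -0.99991517]] [ 17.88345515  21.05346108 -40.39193182 107.93012267  16.93492202
  56.4330148   49.67741992]
from [0.5365 0.0977 0.1383] 79.69 tilt [ 0.0112 -0.0067] [-0.6  1.2 -2.4] 12.3167
[[0.0001, -0.0008, 0.0033], [0.0002, -0.0016, 0.0065], [0.0003, -0.002, 0.0081], [0.0003, -0.002, 0.0081], [0.0002, -0.0015, 0.0061], [0.0002, -0.001, 0.0041], [0.0001, -0.0005, 0.002]]
[0.0, 0.0, 0.0, 0.0, 0.0, 0.0, 0.0]
```

Request:
move_arm([
  [0.0001, -0.0008, 0.0033],
  [0.0002, -0.0016, 0.0065],
  [0.0003, -0.002, 0.008],
  [0.0003, -0.002, 0.008],
  [0.0002, -0.0013, 0.006],
  [0, -0.001, 0.003],
  [0, 0, 0.001],
  [0, 0, 0],
  [0, 0, 0],
], spin=[0, 0, 0, 0, 0, 0, 0, 0, 0])

```text
time: 13.07
tcp_pos: [0.5307, 0.1004, 0.0997]
tool_rot: [[0.181, 0.983, 0.015], [0.984, -0.181, -0.005], [-0.002, 0.015, -1.0]]
ft_force: [0.5, -0.2, -2.7]
grip_width: 0.0291
```

```bash
python3 -c "
from h import *
plan([.528,.1005,.079],79.6,n=6)"
```

```text
from [0.5307 0.1004 0.0997] 79.58 tilt [ 0.0147 -0.0052] [ 0.5 -0.2 -2.7] 13.0667
[[-0.0, -0.0003, 0.0022], [-0.0001, -0.0007, 0.0045], [-0.0001, -0.0008, 0.0056], [-0.0001, -0.0006, 0.0042], [-0.0, -0.0004, 0.0028], [-0.0, -0.0002, 0.0014]]
[-0.0, -0.0, -0.0, -0.0, -0.0, -0.0]
```

Request:
move_arm([
  [0, -0.001, 0.001],
  [0, -0.001, 0.001],
  [0, -0.0008, 0.001],
  [0, 0, 0],
  [0, 0, 0],
], spin=[0, 0, 0, 0, 0])

```text
time: 13.48
tcp_pos: [0.5288, 0.1011, 0.0974]
tool_rot: [[0.181, 0.983, 0.017], [0.983, -0.181, -0.005], [-0.002, 0.018, -1.0]]
ft_force: [-0.0, 0.5, -2.7]
grip_width: 0.0296
```

```bash
python3 -c "
from h import *
plan([.528,.1005,.079],79.6,n=6)"
```

```text
from [0.5288 0.1011 0.0974] 79.57 tilt [ 0.017  -0.0049] [-0.   0.5 -2.7] 13.4833
[[-0.0001, -0.0001, 0.002], [-0.0002, -0.0002, 0.004], [-0.0002, -0.0003, 0.005], [-0.0001, -0.0002, 0.0037], [-0.0001, -0.0001, 0.0025], [-0.0, -0.0001, 0.0012]]
[-0.0, -0.0, -0.0, -0.0, -0.0, -0.0]
```

Request:
move_arm([
  [-0.0001, -0.0003, 0.002],
  [-0.0002, -0.0004, 0.004],
  [-0.0001, -0.0003, 0.004],
  [-0.0001, -0.0002, 0.003],
  [-0.0001, -0.0001, 0.002],
  [0, 0, 0.001],
  [0, 0, 0],
  [0, 0, 0],
], spin=[0, 0, 0, 0, 0, 0, 0, 0])

```text
time: 14.15
tcp_pos: [0.5275, 0.1005, 0.0794]
tool_rot: [[0.181, 0.983, 0.017], [0.983, -0.181, -0.005], [-0.002, 0.017, -1.0]]
ft_force: [0.3, -1.2, -2.6]
grip_width: 0.0291
```

Request:
move_arm([
  [0, 0, 0.001],
  [0, 0, 0.0015],
  [0, 0, 0.001],
  [0, 0, 0.0005],
  [0, 0, 0],
], spin=[0, 0, 0, 0, 0])

```text
time: 14.57
tcp_pos: [0.528, 0.1007, 0.0779]
tool_rot: [[0.181, 0.983, 0.018], [0.983, -0.181, -0.007], [-0.004, 0.019, -1.0]]
ft_force: [-0.7, -0.1, -1.8]
grip_width: 0.0292
```

Request:
move_arm([
  [0, 0, 0.001],
  [0, 0, 0.001],
  [0, 0, 0.001],
  [0, 0, 0],
], spin=[0, 0, 0, 0])

```text
time: 14.9
tcp_pos: [0.5285, 0.1009, 0.0778]
tool_rot: [[0.182, 0.983, 0.019], [0.983, -0.182, -0.009], [-0.005, 0.02, -1.0]]
ft_force: [0.9, 0.4, -3.1]
grip_width: 0.0295
```

Request:
move_arm([
  [0, 0, 0.002],
  [0, 0, 0.002],
  [0, 0, 0],
], spin=[0, 0, 0])

```text
time: 15.15
tcp_pos: [0.5287, 0.101, 0.0771]
tool_rot: [[0.182, 0.983, 0.019], [0.983, -0.182, -0.011], [-0.008, 0.02, -1.0]]
ft_force: [-7.0, -3.2, 13.1]
grip_width: 0.0295
```

Request:
move_arm([
  [0, 0, -0.0005],
  [0, 0, 0],
  [0, 0, 0],
  [0, 0, 0],
  [0, 0, 0],
], spin=[0, 0, 0, 0, 0], fingers=0.05)

```text
time: 15.57
tcp_pos: [0.531, 0.1019, 0.0783]
tool_rot: [[0.182, 0.983, 0.023], [0.983, -0.182, -0.01], [-0.005, 0.025, -1.0]]
ft_force: [-0.1, 0.2, 1.1]
grip_width: 0.0501
```

Request:
move_arm([
  [0, 0, -0.005],
  [0, 0, -0.01],
  [0, 0, -0.015],
  [0, 0, -0.015],
  [0, 0, -0.015],
  [0, 0.002, -0.015],
  [0, 0.004, -0.015],
  [0, 0.006, -0.01],
  [0, 0.006, -0.005],
  [0, 0, 0],
  [0, 0, 0],
], spin=[0, 0, 0, 0, 0, 0, 0, 0, 0, 0, 0])

```text
time: 16.48
tcp_pos: [0.5465, 0.1004, 0.1939]
tool_rot: [[0.181, 0.983, 0.025], [0.984, -0.181, -0.009], [-0.004, 0.026, -1.0]]
ft_force: [-0.7, 0.3, -0.4]
grip_width: 0.0498
```

Run:
```python
from nest import *
np.set_printoptions(precision=4,suppress=True)
w=manip.capture('wrist');o=manip.observe();print(o['tcp_pos'],ang(o),o['tool_rot'][:,2],o['ft_force'],o['time']);save(w,'w8.png')
print(boardfit(w,(.5267,.1008),z=.07))
im=rectify(w,(.5267,.1008),-10.4,.07);cv2.imwrite('pics/r8.png',cv2.resize(im[:,:,::-1],(600,600)))
```

```text
[0.5466 0.1004 0.1937] 79.59623803106062 [ 0.0248 -0.0086 -0.9997] [-0.6037 -0.1065  0.2148] 16.5333
(array([0.5281, 0.1012]), np.float64(-10.304851099519189), array([0.0858, 0.1113]))
```

View pics/r8.png

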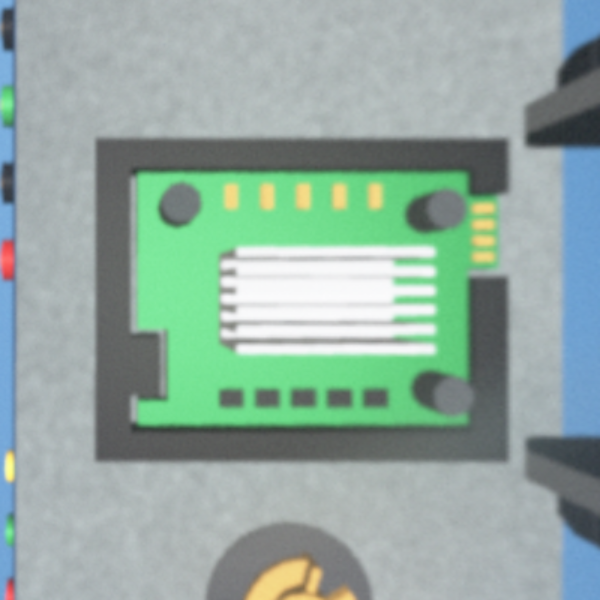

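The board is seated: the tab is in the gap, the notch is on the key, and it looks even. Next I'll rise, turn the jaws, and pass over the cover to the outer side of the near pad.

Request:
move_arm([
  [0, 0, -0.006],
  [0, 0, -0.012],
  [0, 0, -0.016],
  [0, 0, -0.016],
  [0, 0, -0.016],
  [0, 0, -0.016],
  [0, 0, -0.016],
  [0, 0, -0.016],
  [0, 0, -0.016],
  [0, 0, -0.016],
  [0, 0, -0.014],
  [0, 0, -0.01],
  [0, 0, -0.006],
  [0, 0, -0.003],
  [0, 0, 0],
  [0, 0, 0],
], spin=[0.04, 0.08, 0.12, 0.12, 0.12, 0.12, 0.12, 0.12, 0.12, 0.12, 0.12, 0.1, 0.07, 0.04, 0, 0], fingers=0.0)

```text
time: 17.87
tcp_pos: [0.5317, 0.1015, 0.3638]
tool_rot: [[0.997, -0.08, -0.011], [-0.08, -0.997, -0.013], [-0.01, 0.013, -1.0]]
ft_force: [0.1, -0.3, -0.5]
grip_width: 0.0001
```

```bash
cat > go.py <<'E'
# usage: go.py jx jy z n [angle] : plan to jig coordinates (mm)
import sys
from h import *
J=np.array([.5258,.0959]);t=np.radians(-10.4);Rj=np.array([[np.cos(t),-np.sin(t)],[np.sin(t),np.cos(t)]])
if __name__=='__main__':
    a=[float(v) for v in sys.argv[1:]]
    o=manip.observe();print('jig now',((np.array(o['tcp_pos'])[:2]-J)@Rj*1000).round(1),o['grip_width'],'torque',o['torque'].round(2),o['qpos'].round(0))
    plan([*(J+Rj@np.array(a[:2])/1000),a[2]/1000],a[4] if len(a)>4 else None,int(a[3]))
E
python3 go.py -62 200 390 13 -10.4
```

```text
jig now [4.7 6.6] 9.242934200878996e-05 torque [ 0.   -0.01 -0.04] [ 11.  10. -31.  90.   5.  83. -25.]
from [0.5317 0.1015 0.3638] -4.59 tilt [-0.0115 -0.0126] [ 0.1 -0.3 -0.5] 17.8667
[[-0.0018, -0.0074, -0.0011], [-0.0036, -0.0149, -0.0021], [-0.0046, -0.0185, -0.0027], [-0.0048, -0.0185, -0.0027], [-0.005, -0.0184, -0.0027], [-0.0051, -0.0184, -0.0026], [-0.0053, -0.0183, -0.0026], [-0.0055, -0.0183, -0.0026], [-0.0057, -0.0182, -0.0026], [-0.0058, -0.0182, -0.0026], [-0.0045, -0.0136, -0.002], [-0.0031, -0.009, -0.0013], [-0.0016, -0.0045, -0.0007]]
[0.004, 0.008, 0.009, 0.009, 0.009, 0.009, 0.009, 0.009, 0.009, 0.009, 0.007, 0.005, 0.002]
```

Request:
move_arm([
  [-0.002, -0.007, -0.006],
  [-0.004, -0.014, -0.009],
  [-0.005, -0.018, -0.008],
  [-0.005, -0.018, -0.004],
  [-0.005, -0.018, 0],
  [-0.005, -0.018, 0],
  [-0.0055, -0.018, 0],
  [-0.0055, -0.018, 0],
  [-0.0055, -0.018, 0],
  [-0.0055, -0.018, 0],
  [-0.0045, -0.0135, 0],
  [-0.003, -0.009, 0],
  [-0.0015, -0.0045, 0],
  [0, 0, 0],
  [0, 0, 0],
], spin=[0.004, 0.008, 0.009, 0.009, 0.009, 0.009, 0.009, 0.009, 0.009, 0.009, 0.007, 0.005, 0.002, 0, 0])

```text
time: 19.12
tcp_pos: [0.4903, 0.3134, 0.3831]
tool_rot: [[0.985, -0.168, -0.03], [-0.169, -0.986, -0.015], [-0.027, 0.019, -0.999]]
ft_force: [0.2, -0.9, -0.5]
grip_width: -0.0
```

```bash
python3 go.py -62 215 310 7 -10.4
python3 - <<'E'
from go import *
s=manip.capture('scene');t=manip.capture('top')
np.set_printoptions(precision=4,suppress=True)
for k in('cover_pad_near','cover_pad_far','wing_grip'):
    u=[manip.pinpoint(p,k) for p in(s,t)]
    if all(u):
        X=tri((s,t),[v[0]['location'] for v in u]);print(k,[round(v[0]['score'],2) for v in u],X,(X[:2]-J)@Rj*1000)
E
```

```text
jig now [-74.2 207.5] -2.3998782850029122e-05 torque [0.   0.02 0.02] [ -7.  16. -38.  82.   9.  88. -54.]
from [0.4903 0.3134 0.3831] -9.73 tilt [-0.03   -0.0145] [ 0.2 -0.9 -0.5] 19.1167
[[0.0012, -0.0007, 0.0062], [0.0024, -0.0015, 0.0124], [0.003, -0.0019, 0.0155], [0.003, -0.0019, 0.0155], [0.0023, -0.0014, 0.0116], [0.0015, -0.0009, 0.0077], [0.0008, -0.0005, 0.0039]]
[0.001, 0.002, 0.003, 0.003, 0.002, 0.001, 0.001]
cover_pad_near [0.59, 0.59] [0.4959 0.2783 0.2961] [-62.3545 173.9884]
cover_pad_far [0.62, 0.94] [0.6202 0.2529 0.2993] [ 64.5321 171.4431]
wing_grip [0.78, 0.85] [0.5661 0.29   0.3057] [  4.6415 198.1591]
```

Request:
move_arm([
  [0.001, -0.0005, 0.006],
  [0.002, -0.001, 0.012],
  [0.003, -0.001, 0.015],
  [0.003, -0.001, 0.015],
  [0.002, -0.001, 0.012],
  [0.0015, 0, 0.007],
  [0.0005, 0, 0.003],
  [0, 0, 0],
  [0, 0, 0],
], spin=[0.001, 0.002, 0.003, 0.003, 0.002, 0.001, 0, 0, 0])

```text
time: 20.27
tcp_pos: [0.5032, 0.312, 0.3047]
tool_rot: [[0.982, -0.185, -0.031], [-0.186, -0.983, -0.016], [-0.028, 0.022, -0.999]]
ft_force: [-0.3, -0.0, 0.4]
grip_width: -0.0
```

```bash
python3 go.py -62 77 299 14 -10.4
```

```text
jig now [-61.3 208.5] -3.956213775153208e-05 torque [0.02 0.01 0.01] [ -7.  19. -37.  88.  11.  79. -56.]
from [0.5032 0.312  0.3047] -10.7 tilt [-0.0311 -0.0161] [-0.3 -0.   0.4] 20.2667
[[0.0, 0.0045, 0.0003], [0.0, 0.009, 0.0006], [0.0, 0.0112, 0.0007], [-0.0, 0.0112, 0.0007], [-0.0, 0.0112, 0.0007], [-0.0, 0.0112, 0.0007], [-0.0, 0.0112, 0.0007], [-0.0, 0.0112, 0.0007], [-0.0, 0.0112, 0.0007], [-0.0, 0.0112, 0.0007], [-0.0, 0.0112, 0.0007], [-0.0, 0.0084, 0.0006], [-0.0, 0.0056, 0.0004], [-0.0, 0.0028, 0.0002]]
[-0.0, -0.0, -0.0, -0.0, -0.0, -0.0, -0.0, -0.0, -0.0, -0.0, -0.0, -0.0, -0.0, -0.0]
```

Request:
move_arm([
  [0, 0.004, 0],
  [0, 0.008, 0],
  [0, 0.01, 0],
  [0, 0.01, 0],
  [0, 0.01, 0],
  [0, 0.01, 0],
  [0, 0.01, 0],
  [0, 0.01, 0],
  [0, 0.01, 0.001],
  [0, 0.01, 0.001],
  [0, 0.01, 0.001],
  [0, 0.01, 0.001],
  [0, 0.006, 0.001],
  [0, 0.003, 0],
  [0, 0, 0],
], spin=[0, 0, 0, 0, 0, 0, 0, 0, 0, 0, 0, 0, 0, 0, 0])

```text
time: 21.52
tcp_pos: [0.4783, 0.1817, 0.3047]
tool_rot: [[0.982, -0.187, -0.025], [-0.187, -0.982, -0.009], [-0.023, 0.014, -1.0]]
ft_force: [0.3, 0.7, 0.1]
grip_width: -0.0004
```

```bash
python3 go.py -62 13 270 9 -10.4;  python3 - <<'E'
from go import *
s=manip.capture('scene');t=manip.capture('top')
np.set_printoptions(precision=4,suppress=True)
for k in('cover_pad_far','wing_grip'):
    u=[manip.pinpoint(p,k) for p in(s,t)]
    if all(u):
        X=tri((s,t),[v[0]['location'] for v in u]);print(k,[round(v[0]['score'],2) for v in u],X,(X[:2]-J)@Rj*1000)
E
```

```text
jig now [-62.2  75.9] -0.00038955218517728815 torque [ 0.15 -0.02 -0.04] [  5.   8. -35.  99.   5.  76. -41.]
from [0.4783 0.1817 0.3047] -10.8 tilt [-0.0251 -0.0094] [0.3 0.7 0.1] 21.5167
[[0.0001, 0.0037, 0.0021], [0.0002, 0.0074, 0.0042], [0.0002, 0.0093, 0.0053], [0.0002, 0.0093, 0.0053], [0.0002, 0.0093, 0.0053], [0.0002, 0.0093, 0.0053], [0.0001, 0.007, 0.004], [0.0001, 0.0047, 0.0027], [0.0, 0.0023, 0.0013]]
[-0.0, -0.001, -0.001, -0.001, -0.001, -0.001, -0.001, -0.001, -0.0]
cover_pad_far [0.6, 0.58] [0.6011 0.1514 0.2941] [63.9898 68.2184]
wing_grip [0.82, 0.64] [0.5419 0.1873 0.3037] [-0.7025 92.8013]
```

Request:
move_arm([
  [0, 0.004, 0.002],
  [0, 0.008, 0.0045],
  [0, 0.009, 0.005],
  [0, 0.009, 0.005],
  [0, 0.009, 0.005],
  [0, 0.009, 0.006],
  [0, 0.009, 0.007],
  [0, 0.009, 0.007],
  [0, 0.009, 0.008],
  [0, 0.009, 0.008],
  [0, 0.008, 0.008],
  [0, 0.008, 0.008],
  [0, 0.006, 0.006],
  [0, 0.003, 0.003],
  [0, 0.001, 0.002],
  [0, 0, 0],
], spin=[0, -0.001, -0.001, -0.001, -0.001, -0.001, 0, 0, 0, 0, 0, 0, 0, 0, 0, 0])

```text
time: 23.15
tcp_pos: [0.4521, 0.0618, 0.2108]
tool_rot: [[0.983, -0.181, -0.029], [-0.181, -0.983, -0.008], [-0.027, 0.013, -1.0]]
ft_force: [-0.2, -0.8, -0.8]
grip_width: -0.0001
```

```bash
python3 go.py -62 -77 163 10 -10.4;  python3 - <<'E'
from go import *
s=manip.capture('scene');t=manip.capture('top')
np.set_printoptions(precision=4,suppress=True)
for k in('cover_pad_far','wing_grip'):
    u=[manip.pinpoint(p,k) for p in(s,t)]
    if all(u):
        X=tri((s,t),[v[0]['location'] for v in u]);print(k,[round(v[0]['score'],2) for v in u],X,(X[:2]-J)@Rj*1000)
E
```

```text
jig now [-66.3 -46.8] -5.63817901676377e-05 torque [ 0.03  0.03 -0.  ] [ 14.   6. -29. 113.   3.  63. -27.]
from [0.4521 0.0618 0.2108] -10.43 tilt [-0.0289 -0.0083] [-0.2 -0.8 -0.8] 23.15
[[0.0003, 0.0015, 0.0025], [0.0006, 0.0031, 0.005], [0.0007, 0.0038, 0.0062], [0.0007, 0.0038, 0.0062], [0.0007, 0.0038, 0.0062], [0.0007, 0.0038, 0.0062], [0.0007, 0.0038, 0.0062], [0.0005, 0.0029, 0.0047], [0.0004, 0.0019, 0.0031], [0.0002, 0.001, 0.0016]]
[-0.0, -0.0, -0.0, -0.0, -0.0, -0.0, -0.0, -0.0, -0.0, -0.0]
cover_pad_far [0.55, 0.71] [ 0.5705 -0.0056  0.1735] [ 62.2543 -91.8022]
wing_grip [0.72, 0.6] [0.515  0.0181 0.2008] [  3.4362 -78.4477]
```

Request:
move_arm([
  [0.0005, 0.002, 0.004],
  [0.0005, 0.003, 0.008],
  [0.0005, 0.004, 0.01],
  [0.0005, 0.004, 0.01],
  [0.0005, 0.004, 0.01],
  [0.0005, 0.004, 0.01],
  [0.0005, 0.004, 0.01],
  [0, 0.004, 0.009],
  [0, 0.003, 0.007],
  [0, 0.002, 0.005],
  [0, 0.001, 0.003],
  [0, 0, 0],
  [0, 0, 0],
], spin=[0, 0, 0, 0, 0, 0, 0, 0, 0, 0, 0, 0, 0])

```text
time: 24.53
tcp_pos: [0.4449, 0.0225, 0.1149]
tool_rot: [[0.983, -0.18, -0.032], [-0.18, -0.984, -0.008], [-0.03, 0.013, -0.999]]
ft_force: [-0.1, -0.1, 0.0]
grip_width: -0.0004
```

```bash
python3 go.py -62 -95 101 8 -10.4;  python3 - <<'E'
from go import *
s=manip.capture('scene');t=manip.capture('top');save(t,'t9.png');save(s,'s9.png')
np.set_printoptions(precision=4,suppress=True)
for k in('cover_pad_far','wing_grip'):
    u=[manip.pinpoint(p,k) for p in(s,t)]
    if all(u):
        X=tri((s,t),[v[0]['location'] for v in u]);print(k,[round(v[0]['score'],2) for v in u],X,(X[:2]-J)@Rj*1000)
E
```

```text
jig now [-66.3 -86.8] -0.0004068235288213218 torque [-0.   -0.05  0.04] [ 16.  12. -27. 120.   7.  51. -26.]
from [0.4449 0.0225 0.1149] -10.38 tilt [-0.0319 -0.0079] [-0.1 -0.1  0. ] 24.5333
[[0.0003, 0.0006, 0.001], [0.0007, 0.0011, 0.0019], [0.0008, 0.0014, 0.0024], [0.0008, 0.0014, 0.0024], [0.0008, 0.0014, 0.0024], [0.0006, 0.001, 0.0018], [0.0004, 0.0007, 0.0012], [0.0002, 0.0003, 0.0006]]
[0.0, 0.0, 0.0, 0.0, 0.0, 0.0, 0.0, 0.0]
cover_pad_far [0.91, 0.97] [ 0.567  -0.0199  0.1034] [  61.3721 -106.4357]
```

Request:
move_arm([
  [0, 0, -0.008],
  [0, 0, -0.016],
  [0, 0, -0.018],
  [0.003, 0.001, -0.018],
  [0.008, 0.002, -0.013],
  [0.011, 0.002, -0.008],
  [0.011, 0.002, -0.003],
  [0.011, 0.002, 0],
  [0.008, 0.001, 0],
  [0.005, 0.001, 0],
  [0.002, 0, 0],
  [0, 0, 0],
  [0, 0, 0],
], spin=[0, 0, 0, 0, 0, 0, 0, 0, 0, 0, 0, 0, 0], fingers=0.05)

```text
time: 25.92
tcp_pos: [0.5069, 0.0026, 0.2072]
tool_rot: [[0.984, -0.176, -0.028], [-0.176, -0.984, -0.008], [-0.026, 0.013, -1.0]]
ft_force: [0.2, -0.2, -0.7]
grip_width: 0.0504
```

```bash
python3 go.py 0 -105 160 8 -10.4;  python3 - <<'E'
from nest import *
from go import *
np.set_printoptions(precision=4,suppress=True)
w=manip.capture('wrist');save(w,'w10.png')
for z in(.135,.148):
    c=J+Rj@np.array([0,-.105]);im=rectify(w,c,-10.4,z,W=.2)
    h=cv2.cvtColor(im,cv2.COLOR_RGB2HSV);m=cv2.inRange(h,(0,120,60),(8,255,255))|cv2.inRange(h,(172,120,60),(180,255,255))
    cs,_=cv2.findContours(m,0,2);k=max(cs,key=cv2.contourArea);print(z,cv2.minAreaRect(k),cv2.contourArea(k)/4)
    cv2.imwrite('pics/r10.png',im[:,:,::-1])
for k,z in(('wing_grip',.135),('cover_pad_near',.101),('cover_pad_far',.101)):
    for r in manip.pinpoint(w,k)[:1]: X=onz(w,r['location'],z);print(k,r['score'],X,(X[:2]-J)@Rj*1000)
a=cv2.imread('pics/w10.png');b=cv2.imread('pics/r10.png');cv2.imwrite('pics/c10.png',cv2.resize(np.hstack([a,b]),(800,308)))
E
```

```text
jig now [ -1.8 -95.2] 0.050368364020229255 torque [-0.   -0.07 -0.02] [ 18.  12. -26. 107.   6.  64. -21.]
from [0.5069 0.0026 0.2072] -10.16 tilt [-0.0278 -0.0082] [ 0.2 -0.2 -0.7] 25.9167
[[0.0002, 0.0006, 0.0033], [0.0004, 0.0013, 0.0066], [0.0005, 0.0016, 0.0083], [0.0005, 0.0016, 0.0083], [0.0005, 0.0016, 0.0083], [0.0004, 0.0012, 0.0062], [0.0003, 0.0008, 0.0041], [0.0001, 0.0004, 0.0021]]
[0.0, 0.001, 0.001, 0.001, 0.001, 0.001, 0.0, 0.0]
0.135 ((203.90185546875, 198.03305053710938), (158.70541381835938, 88.78878784179688), 80.85836029052734) 2097.375
0.148 ((203.73812866210938, 187.560546875), (149.83558654785156, 83.02393341064453), 80.88213348388672) 1846.875
wing_grip 0.8 [ 0.5072 -0.006   0.135 ] [   0.0969 -103.584 ]
cover_pad_near 0.69 [0.4458 0.0089 0.101 ] [ -62.9354 -100.0513]
cover_pad_far 0.86 [ 0.5671 -0.0158  0.101 ] [  60.801  -102.3907]
```

View pics/c10.png

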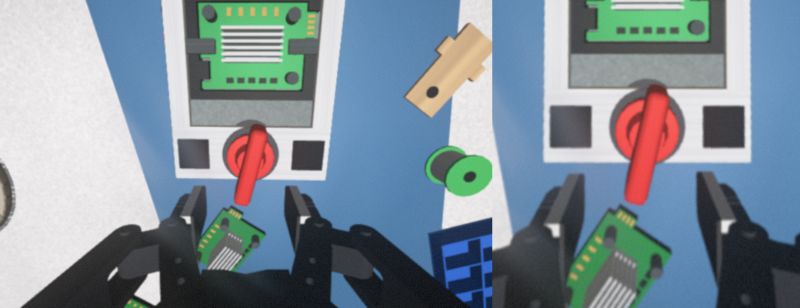

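Run:
```python
from nest import *
from go import *
w=manip.capture('wrist');o=manip.observe();print(o['tcp_pos'])
c=J+Rj@np.array([0,-.105])
for z in(.143,.148):
    im=rectify(w,c,-10.4,z);h=cv2.cvtColor(im,cv2.COLOR_RGB2HSV)
    m=cv2.inRange(h,(0,120,60),(8,255,255))|cv2.inRange(h,(172,120,60),(180,255,255))
    L=[]
    for y in range(-60,50,6):
        r=np.where(m[200-2*y])[0]
        if len(r): L.append((y,(r.min()-200)/2,(r.max()-200)/2))
    print(z,L); ys=np.where(m.any(1))[0];print('y ext',(200-ys.max())/2,(200-ys.min())/2)
# rubber pads on cover: dark squares
for z in(.098,.101):
    im=rectify(w,c,-10.4,z);g=cv2.cvtColor(im,cv2.COLOR_RGB2GRAY)
    cs,_=cv2.findContours(cv2.inRange(g,0,70),0,2)
    for k in cs:
        a=cv2.contourArea(k)/4
        if 700<a<1800: r=cv2.minAreaRect(k);print(z,a,((r[0][0]-200)/2,(200-r[0][1])/2),r[1],r[2])
```

```text
[0.50699462 0.00263432 0.20759519]
0.143 [(-30, np.float64(-14.0), np.float64(0.0)), (-24, np.float64(-13.5), np.float64(1.5)), (-18, np.float64(-12.5), np.float64(3.0)), (-12, np.float64(-11.0), np.float64(4.5)), (-6, np.float64(-10.0), np.float64(10.0)), (0, np.float64(-16.0), np.float64(17.0)), (6, np.float64(-19.5), np.float64(20.0)), (12, np.float64(-20.5), np.float64(21.5)), (18, np.float64(-20.0), np.float64(21.0)), (24, np.float64(-18.0), np.float64(19.0)), (30, np.float64(-13.0), np.float64(15.0)), (36, np.float64(0.0), np.float64(14.5)), (42, np.float64(2.0), np.float64(11.0))]
y ext -35.5 43.5
0.148 [(-30, np.float64(-12.5), np.float64(-1.0)), (-24, np.float64(-13.5), np.float64(1.0)), (-18, np.float64(-12.5), np.float64(2.5)), (-12, np.float64(-11.5), np.float64(3.5)), (-6, np.float64(-10.0), np.float64(5.5)), (0, np.float64(-14.0), np.float64(14.5)), (6, np.float64(-18.5), np.float64(19.0)), (12, np.float64(-20.0), np.float64(20.5)), (18, np.float64(-20.0), np.float64(21.0)), (24, np.float64(-18.0), np.float64(19.0)), (30, np.float64(-14.0), np.float64(15.0)), (36, np.float64(-3.5), np.float64(14.5)), (42, np.float64(1.5), np.float64(11.5))]
y ext -32.5 44.5
0.098 1013.75 (79.53851318359375, -73.00444030761719) (106.74505615234375, 79.16941833496094) 89.44908905029297
0.098 713.25 (49.463470458984375, -68.468505859375) (128.73670959472656, 35.75722122192383) 74.47589111328125
0.098 949.125 (62.49998474121094, 0.5000076293945312) (61.99999237060547, 61.99999237060547) 90.0
0.101 1090.75 (79.28883361816406, -72.25205993652344) (109.77153778076172, 80.17098236083984) 89.4437484741211
0.101 716.125 (49.38236999511719, -67.5294189453125) (131.4542999267578, 35.41019821166992) 75.96376037597656
0.101 925.625 (61.74998474121094, 1.5000076293945312) (61.99999237060547, 60.99999237060547) 90.0
```

```bash
python3 go.py 0 -103 145 8 -22
```

```text
jig now [ -1.7 -95.1] 0.05023324737241075 torque [ 0.02 -0.04  0.02] [ 18.  12. -26. 107.   6.  64. -21.]
from [0.507  0.0026 0.2076] -10.15 tilt [-0.0268 -0.0085] [-0.8  0.3  0.1] 26.1667
[[0.0002, 0.0005, 0.0044], [0.0005, 0.001, 0.0088], [0.0006, 0.0012, 0.011], [0.0007, 0.0012, 0.011], [0.0007, 0.0012, 0.011], [0.0006, 0.0009, 0.0082], [0.0004, 0.0006, 0.0055], [0.0002, 0.0003, 0.0027]]
[0.015, 0.029, 0.036, 0.036, 0.036, 0.027, 0.018, 0.009]
```

Request:
move_arm([
  [0.0002, 0.0005, 0.0044],
  [0.0005, 0.001, 0.009],
  [0.0006, 0.0012, 0.011],
  [0.0007, 0.0012, 0.011],
  [0.0007, 0.0012, 0.011],
  [0.0006, 0.0009, 0.008],
  [0.0004, 0.0006, 0.005],
  [0, 0, 0.002],
  [0, 0, 0],
  [0, 0, 0],
], spin=[0.015, 0.029, 0.036, 0.036, 0.036, 0.025, 0.015, 0.005, 0, 0])

```text
time: 27.0
tcp_pos: [0.5062, -0.0053, 0.1427]
tool_rot: [[0.926, -0.378, -0.026], [-0.378, -0.926, -0.009], [-0.021, 0.018, -1.0]]
ft_force: [0.3, 0.2, -0.4]
grip_width: 0.0499
```

```bash
python3 go.py 0 -103 119 6 -22
```

```text
jig now [  -1.1 -103. ] 0.04985954259315465 torque [ 0.01 -0.03  0.01] [ 16.  15. -24. 112.   8.  56. -34.]
from [ 0.5062 -0.0053  0.1427] -22.21 tilt [-0.026  -0.0092] [ 0.3  0.2 -0.4] 27.0
[[0.0002, -0.0001, 0.0026], [0.0003, -0.0001, 0.0051], [0.0004, -0.0002, 0.0064], [0.0003, -0.0001, 0.0048], [0.0002, -0.0001, 0.0032], [0.0001, -0.0, 0.0016]]
[-0.0, -0.001, -0.001, -0.001, -0.0, -0.0]
```

Request:
move_arm([
  [0.0003, 0, 0.0026],
  [0.0004, 0, 0.005],
  [0.0004, 0, 0.006],
  [0.0003, 0, 0.0045],
  [0.0002, 0, 0.003],
  [0, 0, 0.001],
  [0, 0, 0],
  [0, 0, 0],
], spin=[0, 0, 0, 0, 0, 0, 0, 0])

```text
time: 27.67
tcp_pos: [0.5083, -0.0058, 0.1195]
tool_rot: [[0.926, -0.377, -0.023], [-0.377, -0.926, -0.009], [-0.018, 0.017, -1.0]]
ft_force: [0.2, 0.3, 0.9]
grip_width: 0.05
```

Request:
move_arm([
  [0, 0, 0],
  [0, 0, 0],
  [0, 0, 0],
  [0, 0, 0],
  [0, 0, 0],
  [0, 0, 0],
], spin=[0, 0, 0, 0, 0, 0], fingers=0.0, squeeze=40)

```text
time: 28.17
tcp_pos: [0.5083, -0.0056, 0.1202]
tool_rot: [[0.926, -0.377, -0.023], [-0.377, -0.926, -0.009], [-0.018, 0.017, -1.0]]
ft_force: [-0.6, 1.1, -1.4]
grip_width: 0.0154
```

```bash
python3 go.py 0 -103 125 6 0
```

```text
jig now [   1.2 -103. ] 0.015440378319764737 torque [-0.06 -0.08 -0.01] [ 16.  17. -24. 113.   9.  53. -35.]
from [ 0.5083 -0.0056  0.1202] -22.18 tilt [-0.0227 -0.0092] [-0.6  1.1 -1.4] 28.1667
[[-0.0001, 0.0, -0.0005], [-0.0003, 0.0001, -0.001], [-0.0003, 0.0001, -0.0013], [-0.0003, 0.0, -0.001], [-0.0002, -0.0, -0.0006], [-0.0001, -0.0, -0.0003]]
[-0.042, -0.084, -0.105, -0.078, -0.052, -0.026]
```

Request:
move_arm([
  [0, 0, -0.0003],
  [0, 0, -0.0005],
  [0, 0, -0.0005],
  [0, 0, -0.0005],
  [0, 0, -0.0005],
  [0, 0, -0.0004],
  [0, 0, 0],
  [0, 0, 0],
], spin=[-0.04, -0.08, -0.09, -0.09, -0.08, -0.05, 0, 0])

```text
time: 28.83
tcp_pos: [0.5079, -0.0056, 0.1229]
tool_rot: [[0.998, 0.061, -0.023], [0.061, -0.998, -0.009], [-0.023, 0.008, -1.0]]
ft_force: [-1.3, 0.3, -0.5]
grip_width: 0.0154
```

```bash
python3 go.py 0 -103 125 6 0
```

```text
jig now [   0.8 -103.1] 0.015365427977737631 torque [ 0.02 -0.04  0.  ] [ 20.  18. -28. 112.  11.  54. -11.]
from [ 0.5079 -0.0056  0.1229] 3.51 tilt [-0.0228 -0.0093] [-1.3  0.3 -0.5] 28.8333
[[-0.0001, -0.0, -0.0002], [-0.0002, -0.0001, -0.0005], [-0.0002, -0.0001, -0.0006], [-0.0002, -0.0, -0.0004], [-0.0001, -0.0, -0.0003], [-0.0001, -0.0, -0.0001]]
[0.007, 0.013, 0.017, 0.012, 0.008, 0.004]
```

Request:
move_arm([
  [0, 0, -0.0003],
  [0, 0, -0.0005],
  [0, 0, -0.0006],
  [0, 0, -0.0006],
  [0, 0, -0.0006],
  [0, 0, -0.0005],
  [0, 0, -0.0003],
  [0, 0, 0],
  [0, 0, 0],
  [0, 0, 0],
], spin=[-0.04, -0.08, -0.1, -0.1, -0.1, -0.1, -0.06, -0.03, 0, 0])

```text
time: 29.67
tcp_pos: [0.5075, -0.006, 0.1239]
tool_rot: [[0.772, 0.635, -0.023], [0.635, -0.772, -0.01], [-0.024, -0.007, -1.0]]
ft_force: [0.0, 0.9, -2.3]
grip_width: 0.015
```

```bash
python3 go.py 0 -103 125 6 42
```

```text
jig now [   0.4 -103.5] 0.015027451895189128 torque [-0.08 -0.32  0.04] [ 25.  18. -35. 112.  13.  55.  23.]
from [ 0.5075 -0.006   0.1239] 39.44 tilt [-0.0227 -0.0098] [ 0.   0.9 -2.3] 29.6667
[[0.0, -0.0001, -0.0001], [0.0, -0.0001, -0.0002], [0.0, -0.0002, -0.0003], [0.0, -0.0001, -0.0002], [0.0, -0.0001, -0.0001], [0.0, -0.0, -0.0001]]
[-0.005, -0.01, -0.012, -0.009, -0.006, -0.003]
```

Request:
move_arm([
  [0, 0, 0.001],
  [0, 0, 0.001],
  [0, 0, 0],
  [0, 0, 0],
], spin=[-0.03, -0.04, 0, 0])

```text
time: 30.0
tcp_pos: [0.5075, -0.006, 0.1212]
tool_rot: [[0.728, 0.686, -0.022], [0.685, -0.728, -0.01], [-0.023, -0.008, -1.0]]
ft_force: [0.3, 1.0, -2.2]
grip_width: 0.0156
```

Request:
move_arm([
  [0, 0, 0],
  [0, 0, 0],
  [0, 0, 0],
  [0, 0, 0],
], spin=[0, 0, 0, 0], fingers=0.035)

```text
time: 30.33
tcp_pos: [0.5077, -0.0061, 0.122]
tool_rot: [[0.731, 0.682, -0.022], [0.682, -0.731, -0.01], [-0.023, -0.008, -1.0]]
ft_force: [0.4, 0.1, 1.0]
grip_width: 0.0353
```

```bash
python3 go.py 0 -103 113 6
python3 - <<'E'
from go import *
s=manip.capture('scene');t=manip.capture('top')
np.set_printoptions(precision=4,suppress=True)
cv2.imwrite('pics/c11.png',cv2.resize(s['frame'][130:330,230:480,::-1],None,fx=3,fy=3))
for k in('wing_grip',):
    u=[manip.pinpoint(p,k) for p in(s,t)]
    if all(u):
        X=tri((s,t),[v[0]['location'] for v in u]);print(k,[round(v[0]['score'],2) for v in u],X,(X[:2]-J)@Rj*1000)
E
```

```text
jig now [   0.6 -103.6] 0.035323620034595736 torque [ 0.02 -0.05  0.01] [ 26.  19. -36. 112.  14.  54.  26.]
from [ 0.5077 -0.0061  0.122 ] 43.04 tilt [-0.0225 -0.0104] [0.4 0.1 1. ] 30.3333
[[0.0, -0.0001, 0.001], [0.0001, -0.0002, 0.0019], [0.0001, -0.0002, 0.0024], [0.0001, -0.0002, 0.0018], [0.0, -0.0001, 0.0012], [0.0, -0.0001, 0.0006]]
[-0.0, -0.0, -0.0, -0.0, -0.0, -0.0]
```

Request:
move_arm([
  [0, 0, 0.001],
  [0, 0, 0.002],
  [0, 0, 0.0025],
  [0, 0, 0.002],
  [0, 0, 0.001],
  [0, 0, 0.0005],
  [0, 0, 0],
  [0, 0, 0],
], spin=[0, 0, 0, 0, 0, 0, 0, 0])

```text
time: 31.2
tcp_pos: [0.507, -0.0063, 0.1115]
tool_rot: [[0.731, 0.682, -0.024], [0.682, -0.731, -0.01], [-0.024, -0.009, -1.0]]
ft_force: [1.4, -0.2, -0.4]
grip_width: 0.0353
```

Request:
move_arm([
  [0, 0, 0],
  [0, 0, 0],
  [0, 0, 0],
  [0, 0, 0],
  [0, 0, 0],
], spin=[0, 0, 0, 0, 0], fingers=0.0, squeeze=50)

```text
time: 31.62
tcp_pos: [0.5073, -0.0061, 0.1117]
tool_rot: [[0.731, 0.683, -0.023], [0.682, -0.731, -0.01], [-0.023, -0.008, -1.0]]
ft_force: [-0.5, -0.2, -0.2]
grip_width: 0.0152
```

View pics/c11.png

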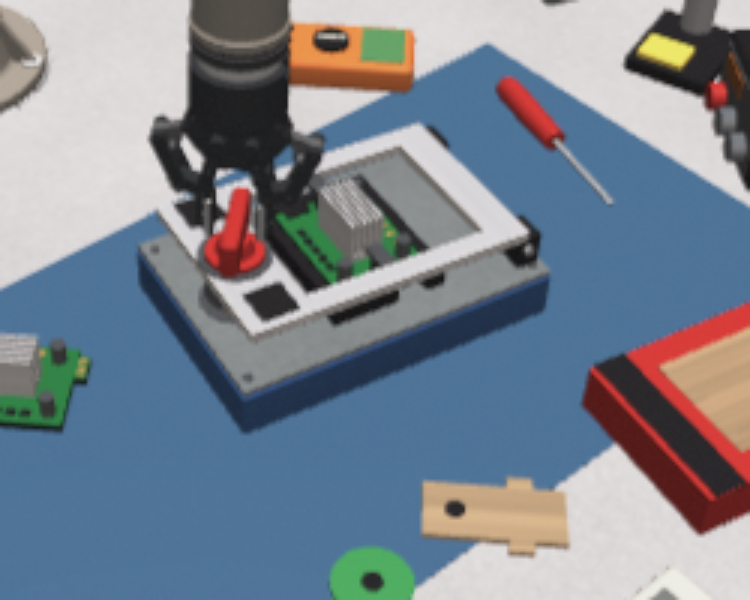

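Request:
move_arm([
  [0, 0, 0],
  [0, 0, 0],
  [0, 0, 0],
  [0, 0, 0],
  [0, 0, 0.0003],
  [0, 0, 0.0003],
  [0, 0, 0],
  [0, 0, 0],
], spin=[0.04, 0.08, 0.09, 0.09, 0.09, 0.05, 0, 0])

```text
time: 32.28
tcp_pos: [0.5077, -0.0058, 0.1117]
tool_rot: [[0.958, 0.287, -0.022], [0.287, -0.958, -0.009], [-0.023, 0.003, -1.0]]
ft_force: [0.1, -0.2, -0.7]
grip_width: 0.0147
```

```bash
python3 go.py 0 -104 111 6 0
```

```text
jig now [   0.5 -103.3] 0.014725716805782427 torque [ 0.05 -0.14 -0.1 ] [ 21.  19. -30. 113.  12.  53.   1.]
from [ 0.5077 -0.0058  0.1117] 16.69 tilt [-0.0216 -0.0094] [ 0.1 -0.2 -0.7] 32.2833
[[-0.0001, 0.0, 0.0001], [-0.0002, 0.0001, 0.0002], [-0.0002, 0.0001, 0.0002], [-0.0001, 0.0001, 0.0001], [-0.0001, 0.0001, 0.0001], [-0.0, 0.0, 0.0]]
[0.031, 0.063, 0.079, 0.059, 0.039, 0.02]
```

Request:
move_arm([
  [0, 0, 0.0004],
  [0, 0, 0.0006],
  [0, 0, 0.0007],
  [0, 0, 0.0007],
  [0, 0, 0.0006],
  [0, 0, 0.0004],
  [0, 0, 0],
  [0, 0, 0],
], spin=[0.04, 0.08, 0.09, 0.09, 0.08, 0.05, 0, 0])

```text
time: 32.95
tcp_pos: [0.5081, -0.0059, 0.1098]
tool_rot: [[0.989, -0.146, -0.02], [-0.146, -0.989, -0.01], [-0.018, 0.013, -1.0]]
ft_force: [-1.2, -0.2, 0.4]
grip_width: 0.0153
```

```bash
python3 go.py 0 -104 109 6 -30
```

```text
jig now [   1.  -103.3] 0.015285689372167269 torque [ 0.23 -0.21  0.02] [ 17.  18. -26. 113.  10.  52. -22.]
from [ 0.5081 -0.0059  0.1098] -8.38 tilt [-0.0199 -0.0097] [-1.2 -0.2  0.4] 32.95
[[-0.0001, 0.0001, 0.0001], [-0.0002, 0.0001, 0.0002], [-0.0003, 0.0002, 0.0002], [-0.0002, 0.0002, 0.0002], [-0.0001, 0.0001, 0.0001], [-0.0001, 0.0001, 0.0001]]
[0.041, 0.082, 0.102, 0.076, 0.051, 0.025]
```

Request:
move_arm([
  [0, 0, 0.0004],
  [0, 0, 0.0006],
  [0, 0, 0.0007],
  [0, 0, 0.0007],
  [0, 0, 0.0006],
  [0, 0, 0.0004],
  [0, 0, 0.0002],
  [0, 0, 0],
  [0, 0, 0],
], spin=[0.04, 0.08, 0.09, 0.09, 0.08, 0.06, 0.04, 0, 0])

```text
time: 33.7
tcp_pos: [0.5085, -0.0065, 0.107]
tool_rot: [[0.809, -0.588, -0.018], [-0.588, -0.809, -0.01], [-0.009, 0.019, -1.0]]
ft_force: [-0.7, -1.2, 0.5]
grip_width: 0.0149
```

```bash
python3 go.py 0 -104 106 6 -39
```

```text
jig now [   1.4 -103.8] 0.014902952157771793 torque [ 0.35 -0.19 -0.06] [ 13.  18. -20. 113.   8.  51. -48.]
from [ 0.5085 -0.0065  0.107 ] -36.03 tilt [-0.0185 -0.0097] [-0.7 -1.2  0.5] 33.7
[[-0.0001, 0.0001, 0.0001], [-0.0003, 0.0002, 0.0002], [-0.0003, 0.0002, 0.0003], [-0.0002, 0.0002, 0.0002], [-0.0002, 0.0001, 0.0001], [-0.0001, 0.0001, 0.0001]]
[0.006, 0.011, 0.014, 0.011, 0.007, 0.004]
```

Request:
move_arm([
  [0, 0, 0.0003],
  [0, 0, 0.0003],
  [0, 0, 0],
  [0, 0, 0],
], spin=[0.04, 0.04, 0.02, 0])

```text
time: 34.03
tcp_pos: [0.5084, -0.0067, 0.1066]
tool_rot: [[0.748, -0.663, -0.018], [-0.663, -0.748, -0.01], [-0.008, 0.019, -1.0]]
ft_force: [-1.2, 0.4, 0.4]
grip_width: 0.0153
```

```bash
python3 go.py 0 -104 106 6 -39
```

```text
jig now [   1.5 -104.1] 0.015290805183810808 torque [ 0.35 -0.29 -0.01] [ 12.  18. -19. 114.   8.  51. -53.]
from [ 0.5084 -0.0067  0.1066] -41.55 tilt [-0.0185 -0.0095] [-1.2  0.4  0.4] 34.0333
[[-0.0001, 0.0001, 0.0001], [-0.0003, 0.0001, 0.0001], [-0.0004, 0.0002, 0.0002], [-0.0003, 0.0001, 0.0001], [-0.0002, 0.0001, 0.0001], [-0.0001, 0.0, 0.0]]
[-0.005, -0.01, -0.012, -0.009, -0.006, -0.003]
```

Request:
move_arm([
  [0, 0, 0],
  [0, 0, 0],
  [0, 0, 0],
], spin=[0.04, 0.04, 0.03])

```text
time: 34.28
tcp_pos: [0.5083, -0.007, 0.1064]
tool_rot: [[0.675, -0.738, -0.019], [-0.738, -0.675, -0.011], [-0.005, 0.021, -1.0]]
ft_force: [-1.0, -1.2, 1.2]
grip_width: 0.0154
```

```bash
python3 go.py 0 -104 106 6 -39
```

```text
jig now [   1.3 -104.3] 0.015368909994293854 torque [ 0.23 -0.19  0.87] [ 11.  18. -18. 114.   8.  51. -59.]
from [ 0.5083 -0.007   0.1064] -47.55 tilt [-0.0188 -0.0107] [-1.  -1.2  1.2] 34.2833
[[-0.0001, 0.0001, 0.0], [-0.0003, 0.0001, 0.0001], [-0.0003, 0.0001, 0.0001], [-0.0003, 0.0001, 0.0001], [-0.0002, 0.0, 0.0001], [-0.0001, 0.0, 0.0]]
[-0.016, -0.032, -0.04, -0.03, -0.02, -0.01]
```

Request:
move_arm([
  [0, 0, 0],
  [0, 0, 0],
  [0, 0, 0],
  [0, 0, 0],
], spin=[0, 0, 0, 0], fingers=0.045)

```text
time: 34.62
tcp_pos: [0.5083, -0.0066, 0.1064]
tool_rot: [[0.678, -0.734, -0.019], [-0.735, -0.678, -0.011], [-0.005, 0.021, -1.0]]
ft_force: [0.0, -0.6, 0.2]
grip_width: 0.0445
```

Request:
move_arm([
  [0, 0, -0.005],
  [0, 0, -0.01],
  [0, 0, -0.014],
  [0, 0, -0.014],
  [0, 0, -0.014],
  [0, 0, -0.014],
  [0, 0, -0.01],
  [0, 0, -0.005],
  [0, 0, 0],
  [0, 0, 0],
], spin=[0, -0.03, -0.07, -0.1, -0.1, -0.1, -0.1, -0.05, 0, 0])

```text
time: 35.45
tcp_pos: [0.5104, -0.0053, 0.1995]
tool_rot: [[0.97, -0.243, -0.018], [-0.243, -0.97, -0.01], [-0.015, 0.014, -1.0]]
ft_force: [0.4, -0.3, -0.4]
grip_width: 0.0448
```

```bash
python3 go.py 0 -104 200 6 -10
python3 - <<'E'
from nest import *
from go import *
np.set_printoptions(precision=4,suppress=True)
w=manip.capture('wrist');save(w,'w12.png');s=manip.capture('scene');t=manip.capture('top')
c=J+Rj@np.array([0,-.105])
for z in(.095,.101):
    im=rectify(w,c,-10.4,z);g=cv2.cvtColor(im,cv2.COLOR_RGB2GRAY)
    cs,_=cv2.findContours(cv2.inRange(g,0,70),0,2)
    for k in cs:
        a=cv2.contourArea(k)/4
        if 700<a<1800: r=cv2.minAreaRect(k);print(z,a,((r[0][0]-200)/2,(200-r[0][1])/2),r[1],r[2])
im=rectify(w,c,-10.4,.136)
cv2.imwrite('pics/c12.png',np.hstack([cv2.resize(im[:,:,::-1],(400,400)),cv2.resize(s['frame'][150:280,290:420,::-1],(400,400))]))
for k in('cover_pad_near','cover_pad_far','wing_grip'):
    u=[manip.pinpoint(p,k) for p in(w,s,t)]
    g=[(p,v[0]['location']) for p,v in zip((w,s,t),u) if v]
    X=tri(*zip(*g));print(k,[round(v[0]['score'],2) for v in u if v],X,(X[:2]-J)@Rj*1000)
E
```

```text
jig now [   3.1 -102.4] 0.04478269006579174 torque [ 0.05  0.   -0.02] [ 17.  12. -24. 108.   6.  63. -24.]
from [ 0.5104 -0.0053  0.1995] -14.08 tilt [-0.0183 -0.0103] [ 0.4 -0.3 -0.4] 35.45
[[-0.0003, 0.0002, -0.0], [-0.0007, 0.0004, -0.0001], [-0.0008, 0.0005, -0.0001], [-0.0006, 0.0003, -0.0001], [-0.0004, 0.0002, -0.0001], [-0.0002, 0.0001, -0.0]]
[-0.008, -0.015, -0.019, -0.014, -0.01, -0.005]
0.095 770.25 (-80.7625732421875, -74.006103515625) (75.79408264160156, 102.92945098876953) 0.7161598801612854
0.095 931.625 (62.0, 0.5) (62.0, 62.0) 90.0
0.101 818.375 (74.0, -75.49998474121094) (95.99998474121094, 93.99998474121094) 90.0
0.101 893.875 (-80.03899574279785, -72.50274658203125) (78.79855346679688, 109.01677703857422) 0.7440592050552368
0.101 885.375 (61.0, 2.5) (60.0, 60.0) 90.0
cover_pad_near [0.68, 0.69, 0.92] [0.4403 0.0045 0.0861] [ -67.6225 -105.2875]
cover_pad_far [0.77, 0.67, 0.22] [ 0.5023 -0.1138  0.211 ] [  14.7602 -210.5075]
wing_grip [0.83, 0.75] [ 0.508  -0.0065  0.1216] [   0.9994 -103.886 ]
```

View pics/c12.png

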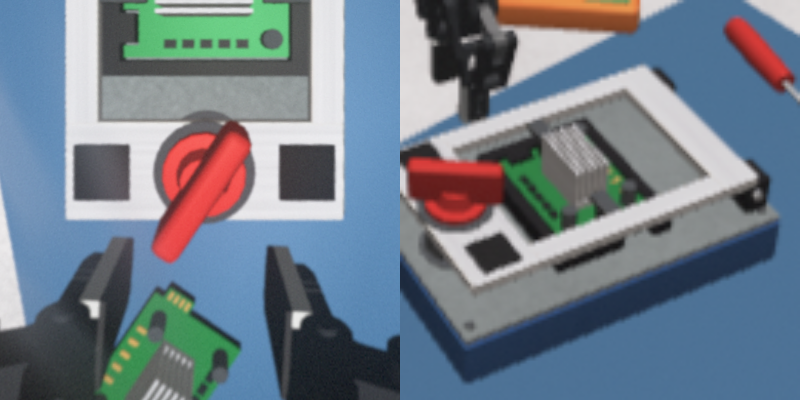

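Run:
```python
from nest import *
from go import *
w=manip.capture('wrist');c=J+Rj@np.array([0,-.105]);print('cam z',(-np.array(w['R']).T@w['t']))
for z in(.092,.098):
    im=rectify(w,c,-10.4,z,s=4000);h=cv2.cvtColor(im,cv2.COLOR_RGB2HSV);white=cv2.inRange(h,(0,0,150),(180,45,255))
    for y in(-18,21,24):
        r=np.where(white[400-4*y-3:400-4*y+4].mean(0)>127)[0];print(z,y,'frame x',(r.min()-400)/4,(r.max()-400)/4,'width',(r.max()-r.min()+1)/4)
for z in(.136,.142):
    im=rectify(w,c,-10.4,z);h=cv2.cvtColor(im,cv2.COLOR_RGB2HSV)
    m=cv2.inRange(h,(0,120,60),(8,255,255))|cv2.inRange(h,(172,120,60),(180,255,255))
    L=[]
    for y in range(-36,44,6):
        r=np.where(m[200-2*y])[0]
        if len(r): L.append((y,float((r.min()-200)/2),float((r.max()-200)/2)))
    ys=np.where(m.any(1))[0];print(z,L,'ext',(200-ys.max())/2,(200-ys.min())/2)
```

```text
cam z [0.53062199 0.07024761 0.34033819]
0.092 -18 frame x -84.0 85.0 width 169.25
0.092 21 frame x -84.0 85.25 width 169.5
0.092 24 frame x -83.75 85.25 width 169.25
0.098 -18 frame x -81.5 83.25 width 165.0
0.098 21 frame x -81.75 83.25 width 165.25
0.098 24 frame x -81.75 83.25 width 165.25
0.136 [(-30, -17.5, -13.0), (-24, -23.5, -8.5), (-18, -22.0, -4.5), (-12, -19.5, -0.5), (-6, -16.0, 11.0), (0, -14.5, 18.5), (6, -18.0, 21.5), (12, -19.0, 22.5), (18, -18.5, 21.5), (24, -15.5, 24.0), (30, -10.0, 24.0), (36, 12.0, 20.5)] ext -30.5 39.0
0.142 [(-24, -20.5, -10.0), (-18, -22.0, -6.0), (-12, -19.5, -2.0), (-6, -16.5, 2.5), (0, -13.5, 16.0), (6, -16.5, 20.0), (12, -18.0, 22.0), (18, -18.0, 22.0), (24, -16.0, 22.5), (30, -11.0, 24.0), (36, 10.5, 21.5)] ext -27.5 40.0
```

```bash
python3 -c "
from cell import manip
print(manip.observe()['time'],manip.job_done())"
```

```text
the job is handed in; nothing more can be done
36.1 None
```

I loaded the green board, closed the cover and clamped it, then handed the job in at 36.1 s with the gripper raised clear. No verdict is reported.

- **Board:** I took the green board farthest from the base, about 0.68 m away. I set it on the platen and let go. The rectified picture showed the tab in the gap, the notch on the key and the board looking even. When the gripper pressed on it, contact came at the expected height.
- **Cover:** I pushed the cover over from its outer side at the near pad. It sank the last part by itself onto the board.
- **Knob:** I wound it back to about 0.93 rad and opened the fingers so it could drop. I then regripped it and wound it forward until it stopped at about 0.9 N m.

Last checks:
- **Cover height:** with the robot clear, the cover's width read 169.3 mm at the height it should have when fully down (170 mm nominal). At 6 mm higher it would read 165 mm. So the cover is fully down and stays down by itself.
- **Knob angle:** one rough reading off the picture gave about -0.58 rad, which is near the jam angle. Measuring the bar edges gave about -0.52 rad, near home at -0.5. The gripper itself ended at about -0.64 rad, so the bar seems to have twisted a little in the pads. The fully lowered cover supports home, not a jam.
- **Board size reading:** after placing, the board measured about 1 to 2 mm too large. I put this down to blur at the guide edges and did not check it further.
- **Other readings:** in the last look the far-pad detection was plainly wrong and I ignored it. I did not see or feel the click itself, and did not check the other items on the bench one by one.

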